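# Fit the coin cell and snap the battery cap onto a beacon

## Task

Lay the coin cell flat in the round well on top of the beacon housing that is clamped in its assembly nest and let go of it, then set the large snap cap over the same boss and press it straight down until it clicks, and keep pressing past the click until it is fully home on the flange. Finish while still pressing the cap down firmly and steadily, as with a thumb, without lifting off; leave everything else on the bench where it lies.

Things in the scene. Friction and masses are not known exactly. Their poses are not given: they have to be found in the camera images.
- base: Lower half of a round grey plastic tracking beacon, bolted by two ears in a fixed aluminium nest plate 84 x 120 x 12 mm (x, y, z). Origin: centre of the nest's underside, on the bench; z up, the beacon's axis. Ears with thumb screws (tops 25 mm above the bench) lie 45 mm out along +y and -y. Its flat round flange is 63 mm across, 24 mm above the bench; the boss stands on it.
- base_seat (a point): Centre of the flange's top face (24 mm above the bench), on the beacon's axis: the cap's underside comes to lie here. z up.
- base_boss (a point): Centre of the boss's top (36 mm above the bench), on the axis, z up. The round boss (the stud) is 35 mm across at the flange, narrows to 30 mm between 3 and 8 mm up and ends 12 mm above the flange. Three sprung catches 120 degrees apart stick out of it to 20.5 mm from the axis, 4.1 mm above the flange, and slope back above: they yield inwards and centre a cap about 2 mm off.
- base_well (a point): Centre of the floor of the round well in the top of the boss (32 mm above the bench): the coin cell's underside comes to lie here. The well is 26.4 mm across and 4 mm deep, its rim (36 mm above the bench) is 1.8 mm thick. z up.
- cell: Coin cell, bright steel disc 24.5 mm across and 7.7 mm thick, 11 g, lying flat on the bench; origin at the centre of its underside, z up. Lower edge rounded (21 mm across at the very bottom, full width 1.6 mm up). In the well it stands 3.7 mm above the rim.
- cap: Snap cap: round grey ribbed plastic cap 48 mm across and 20 mm high, 22 g, standing mouth down on the bench; origin at the centre of its underside (mouth), z up through the closed top. Hollow, 42 mm across and 17 mm deep inside, with an inward lip 2 mm high at the mouth, 37.4 mm across. Any yaw fits.
- cap_top (a point): Centre of the cap's flat top. Pushed down over the boss, the lip meets the catches about 8 mm above the seat; the push rises to about 8 to 14 N, drops as the lip rides over them, and they snap out above it in the last 2 mm; then the cap stands on the rigid flange, its top 44 mm above the bench.
- small_cap: Bystander: smaller, low grey cap 33 mm across, 12 mm high, of another beacon. Origin at the centre of its underside. Leave it.
- tape: Bystander: roll of cream masking tape lying flat, 92 mm across, 24 mm high. Origin at the centre of its underside. Leave it.
- tweezers: Bystander: steel tweezers lying flat, 120 mm long along their x, 11 mm wide, 6 mm high. Origin near the middle, on the bench. Leave them.
- controller: Bystander: small motor speed controller board with an aluminium plate, 56 x 28 x 12 mm. Origin at the centre of its underside. Leave it.
- motor: Bystander: small round motor standing up, 28 mm across, 34 mm high with its shaft. Origin at the centre of its underside. Leave it.
- flux_jar: Bystander: amber jar with a black lid, 48 mm across, 42 mm high. Origin at the centre of its underside. Leave it.
- driver: Bystander: screwdriver lying on the bench, 170 mm long along its x. Leave it.

How it is judged:
By the outcome, as a careful person would: the job done as asked, in the order asked, and still so for the second after the job is handed in, while the arm keeps its last pose, push and grip.
It also fails if it takes over 64 s, if anything falls off the work surface, if the arm or the gripper's body presses on something with over 40 N, if the wrist force passes 120 N, or if a joint passes its speed limit or range.

## Robot

A 7-joint arm with a two-finger parallel gripper is mounted at the origin on the work surface. World frame = base frame: x ahead of the robot, y to its left, z up, the work surface at z = 0. Lengths are in m, angles in rad, forces in N, time in s.
With the tool pointing down it reaches from about 0.4 to 0.85 m from the base axis. Payload 10.4 kg.
Tool frame: the origin (TCP) lies on the centre line of the jaws, within the pads' length; the fingertips stand 14 mm ahead of it and the grasp point (between the pads) lies 5 mm behind it (tip_reach is the z of the fingertips in the tool frame, in m); z points along the fingers, x is the direction in which the jaws open and shut, and the axes are right-handed (so a half turn about z gives the same grasp; the last joint's range is limited). The gripper opens to 87 mm and grips with 3 to 60 N. Pads are 19 mm wide; open, the fingers measure 117 mm over their backs; the gripper's body (75 mm by 190 mm) begins 51 mm behind the grasp point.
Start: joints at [1.177, 0.332, -0.065, 1.46, 0.022, 1.35, -0.088], TCP at [0.226, -0.583, 0.237] pointing down, gripper open.
Joint ranges: [-2.6, 2.6], [-0.5, 2.12], [-1.47, 1.34], [0.16, 2.42], [-1.27, 4.41], [0.06, 2.06], [-2.6, 2.6]. Speed limits (rad/s): [2.22, 2.22, 2.79, 2.79, 3.14, 3.14, 3.14].

## Interface

Orientations are given as a unit quaternion [x, y, z, w].
In Python, from bench import * gives the robot as it stands.
- The arm moves only by the tool carry_out, never from a script. Its argument "rows" is a list of rows, each a list of 5 numbers: the closure, from -1 (fully open) to 1 (shut), so that 0 is half open, then the shift along the tool's x, y, z in units of 30 mm (1.0 is 30 mm), then the turn about the tool's z in units of 5 degrees (1.0 is 5 degrees). In form: [[jaw, x, y, z, turn], ...]. A call has 1 to 20 rows; each row shifts and turns the pose as measured when the row begins, along the tool's axes as they then stand; what a row does not reach is not made up. A row lasts 1/12 s, in which the tool goes at most 41.7 mm and 7.16 degrees, less where a joint would pass 70% of its speed; a pose out of reach is approached as far as the arm can. A call is refused whole if a number of a shift passes 1 or a number of a turn 1, either way. A call with a gripper value outside its range is refused whole. The fingers move at their own pace and stop on an object; "force" is the grip in N (left out, the last holds). Time passes only in rows, so rows that do not move let the fingers close. It gives the time, the measured TCP pose, the force and the opening at its end, in the units of the state.
- read_state(): the state, without advancing time (a new reading comes with each control period).
- camera(name): name is "scene" or "top" or "wrist"; returns the picture (420x560x3 uint8, blue, green, red); there is no depth.
- camera_info(name): a dict with "fx", "fy", "cx", "cy" (pixels), "extrinsics" (4x4, takes a point from camera to world coordinates); the wrist camera has in their place "tool_from_camera" (4x4, takes a point from camera to tool coordinates, whose origin is the TCP and whose axes are the tool frame's). Camera axes: x right, y down, z forward; pixel columns grow to the right and rows downward; lengths in m; the calibration is good to about 2 mm. The wrist camera is an equidistant fisheye: a pixel r from the principal point sees the ray r / f radians off the axis. A picture is of the moment at which its call begins: read the wrist's pose just before it. camera_info takes no time and is no camera call.
- close_job(): hands the job in, once; it reports no verdict.
Trained networks look in the newest picture that a camera, given by its name, has taken for a name from the list of things; names that differ only in an ending like _2 or _b are one class to them, and where a whole thing is asked for, a point or a joint stands for the part that bears it (a point fixed in the world has none). Each returns a list of dicts, best first, with "conf" (0 to 1); they miss things now and then, are a little off and sometimes report something else, mostly with a low value. They report only what shows in the picture. A call takes as long as a camera call.
- recognise(query, camera): "box" ([centre column, centre row, width, height] in pixels, round what is visible of it).
- silhouettes(query, camera): "mask" (420x560 bool, what is visible of it) and "box" ([centre column, centre row, width, height] in pixels, round what is visible of it).
- pinpoint(query, camera): "xy" ([column, row] in pixels: a listed point, or the origin of a listed thing).
The state is a dict: "time": time; "joint_positions": joint angles; "joint_vel": joint speeds; "joint_torque": joint torques, N m; "ee_pos": TCP position; "eef_rot": TCP orientation; "ft_force": force on the tool from outside, world axes, zero at the start; "torque": the same for the moment, N m; "width": finger opening in m.
Only numpy, scipy, OpenCV 4.12 (cv2) and the standard library are available. Lean on these libraries where they do the work, as an engineer would, in place of code of your own. Each camera call takes 0.05 s, during which the arm holds its last target. There are 200 camera calls.

## Working session

There is one attempt and no reset: what is moved stays moved. The work goes in short steps, Python scripts to look and compute and a tool call to move; the robot and the scene stay as the last step left them, time stands still between calls to the robot, and variables do not carry over. Pictures are saved under pics/ and viewed, about 8 in all and at most 12, crops included, and the job is handed in when it is done.

Besides the shell and the picture viewer there is one more tool, called after "Call:" as name(argument=value, ...) on one line, values as JSON. carry_out: Moves the arm, as the interface text tells. Its arguments: {"type":"object","properties":{"rows":{"type":"array","items":{"type":"array","items":{"type":"number"}}},"force":{"type":"number"}},"required":["rows"]}

```bash
mkdir -p pics; ls; cat > h.py <<'E'
from bench import *
import numpy as np, cv2
from scipy.spatial.transform import Rotation as R
def ray(cam,px):
    """origin, direction in world"""
    ci=camera_info(cam)
    u=(px[0]-ci["cx"])/ci["fx"]; v=(px[1]-ci["cy"])/ci["fy"]
    if cam=="wrist":
        s=read_state(); T=np.eye(4); T[:3,:3]=R.from_quat(s["eef_rot"]).as_matrix(); T[:3,3]=s["ee_pos"]
        E=T@np.array(ci["tool_from_camera"]); r=np.hypot(u,v)
        d=np.array([u/r*np.sin(r),v/r*np.sin(r),np.cos(r)]) if r>1e-9 else np.array([0,0,1.])
    else:
        E=np.array(ci["extrinsics"]); d=np.array([u,v,1.])
    return E[:3,3],E[:3,:3]@d
def at_z(cam,px,z):
    o,d=ray(cam,px); return o+d*(z-o[2])/d[2]
E
python3 - <<'E'
from h import *
s=read_state(); print({k:np.round(v,3).tolist() for k,v in s.items()})
for c in ["top","scene","wrist"]:
    im=camera(c); cv2.imwrite(f"pics/{c}0.png",im)
    print(c,{k:np.round(v,3).tolist() for k,v in camera_info(c).items()})
    for q,z in [("base_well",.032),("base_boss",.036),("base_seat",.024),("cell",0),("cap",0),("cap_top",.02),("small_cap",0),("tape",0),("tweezers",0),("controller",0),("motor",0),("flux_jar",0),("driver",0)]:
        for p in pinpoint(q,c)[:2]:
            print(c,q,round(p["conf"],2),np.round(p["xy"],1),np.round(at_z(c,p["xy"],z),4)[:2])
E
python3 -c "
import cv2,numpy as np
cv2.imwrite('pics/a.png',cv2.imread('pics/top0.png'))"
```

```text
pics
{'time': 0.0, 'joint_positions': [1.177, 0.333, -0.065, 1.461, 0.022, 1.35, -0.089], 'joint_vel': [0.0, -0.001, 0.001, 0.001, -0.002, -0.001, 0.0], 'joint_torque': [-0.001, -62.324, 0.023, -38.991, -0.062, 0.039, 0.0], 'ee_pos': [0.226, -0.582, 0.236], 'eef_rot': [0.825, -0.565, -0.001, -0.0], 'ft_force': [-0.279, 0.699, 0.21], 'torque': [0.017, -0.04, 0.021], 'width': 0.087}
top {'fx': 544.537, 'fy': 544.537, 'cx': 290.212, 'cy': 210.898, 'extrinsics': [[-0.026, -0.982, 0.188, 0.366], [-1.0, 0.023, -0.018, 0.016], [0.014, -0.188, -0.982, 1.183], [0.0, 0.0, 0.0, 1.0]]}
top base_well 0.71 [405.3 222.1] [ 0.555  -0.2521]
top base_boss 0.65 [406.2 219.7] [ 0.5595 -0.2534]
top base_seat 0.96 [402.7 221.1] [ 0.5587 -0.2484]
top base_seat 0.63 [230.9 265.6] [0.4717 0.1235]
top cell 0.7 [415.2 139.9] [ 0.7492 -0.2947]
top cell 0.65 [166.7 218.8] [0.5802 0.266 ]
top cap 0.59 [282.7 233.3] [0.5418 0.0118]
top cap_top 0.85 [286.5 233. ] [0.5393 0.0037]
top small_cap 0.64 [164.6 222.4] [0.5723 0.2705]
top small_cap 0.63 [232.4 266.5] [0.4719 0.1225]
top tape 0.71 [209.7 158.5] [0.7157 0.17
[... 926 characters left out ...]
0.5112 -0.1184]
scene cap 0.54 [289.5 228.8] [0.5436 0.0185]
scene cap_top 0.61 [289.7 220.6] [0.5362 0.0105]
scene small_cap 0.64 [341.8 244.2] [0.4779 0.1401]
scene tape 0.79 [277.5 317.2] [0.7301 0.1846]
scene tweezers 0.63 [264.4 190.9] [ 0.509  -0.1207]
scene controller 0.76 [191.8 225.4] [ 0.7235 -0.1544]
scene motor 0.74 [353.5 301.8] [0.5735 0.271 ]
scene motor 0.6 [301.4 171.4] [ 0.3852 -0.1074]
scene flux_jar 0.56 [153.8 199.7] [ 0.7491 -0.2908]
scene driver 0.59 [318.1 352.9] [0.7206 0.306 ]
wrist {'fx': 325.192, 'fy': 325.192, 'cx': 281.829, 'cy': 202.15, 'tool_from_camera': [[1.0, -0.0, -0.0, 0.0], [0.0, 0.965, 0.261, -0.072], [0.0, -0.261, 0.965, -0.148], [0.0, 0.0, 0.0, 1.0]]}
```

View pics/top0.png

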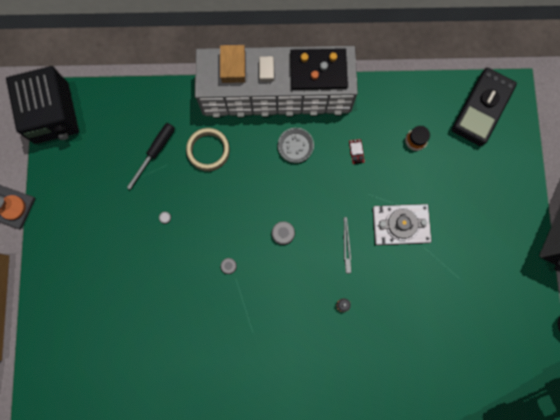

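View pics/scene0.png

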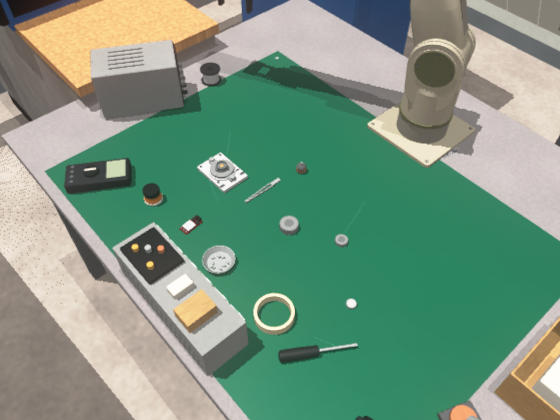

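The top picture shows the nest at about (403,223), the cap at (283,233), the cell at (165,218), the small cap at (229,266) and the motor at (343,305). The scene view agrees with it. I'll turn the jaws onto world x, then go over the base to measure it with the wrist camera.

Call:
carry_out(rows=[[-1,0,0,0,-1],[-1,0,0,0,-1],[-1,0,0,0,-1],[-1,0,0,0,-1],[-1,0,0,0,-1],[-1,0,0,0,-1],[-1,0,0,0,-1],[-1,0,0,0,-1],[-1,0,0,0,-1],[-1,0,0,0,-1],[-1,0,0,0,-1],[-1,0,0,0,-1],[-1,0,0,0,-1],[-1,0,0,0,-0.8]])

```text
time: 3.27
ee_pos: [0.2265, -0.5826, 0.2367]
eef_rot: [1.0, 0.03, -0.0, 0.0]
ft_force: [0.3, 0.3, 0.1]
width: 0.0868
```

Call:
carry_out(rows=[[-1,0.7,-0.7,0,0],[-1,0.7,-0.7,0,0],[-1,0.7,-0.7,0,0],[-1,0.7,-0.7,0,0],[-1,0.7,-0.7,0,0],[-1,0.7,-0.7,0,0],[-1,0.7,-0.7,0,0],[-1,0.7,-0.7,0,0],[-1,0.7,-0.7,0,0],[-1,0.7,-0.7,0,0],[-1,0.7,-0.7,0,0],[-1,0.7,-0.7,0,0],[-1,0.7,-0.7,0,0],[-1,0.7,-0.7,0,0],[-1,0.7,-0.7,0,0],[-1,0,0,0,0]])

```text
time: 4.6
ee_pos: [0.5309, -0.2346, 0.2361]
eef_rot: [1.0, 0.029, 0.0, 0.002]
ft_force: [-0.1, 1.5, -0.1]
width: 0.0868
```

```bash
cat >> h.py <<'E'
def to(x,y,z):
    """shift in row units (total) from present pose to world target"""
    s=read_state(); r=R.from_quat(s["eef_rot"]); d=r.inv().apply(np.array([x,y,z])-s["ee_pos"])/.03
    X=r.as_matrix()[:,0]; print("to",np.round(d,2),"heading deg",np.round(np.degrees(np.arctan2(X[1],X[0])),2),"z-axis",np.round(r.as_matrix()[:,2],4))
def look(tag,qs):
    im=camera("wrist"); cv2.imwrite(f"pics/{tag}.png",im)
    for q,z in qs:
        for p in pinpoint(q,"wrist")[:2]:
            print(q,round(p["conf"],2),np.round(p["xy"],1),np.round(at_z("wrist",p["xy"],z),4)[:2])
    return im
E
python3 - <<'E'
from h import *
look("w1",[("base_well",.032),("base_boss",.036),("base_seat",.024),("base",0)])
for p in silhouettes("base_boss","wrist")[:1]: print(p["box"],p["conf"])
to(.54,.012,.236)
E
```

```text
base_boss 0.83 [305. 194.] [ 0.5537 -0.2546]
base_seat 0.66 [302.2 190.1] [ 0.5507 -0.254 ]
base 0.64 [300.7 184.9] [ 0.55   -0.2537]
[306.3, 186.9, 71.6, 108.1] 0.66
to [ 0.86 -8.45 -0.06] heading deg 2.75 z-axis [-0.0015 -0.0064 -1.    ]
```

View pics/w1.png

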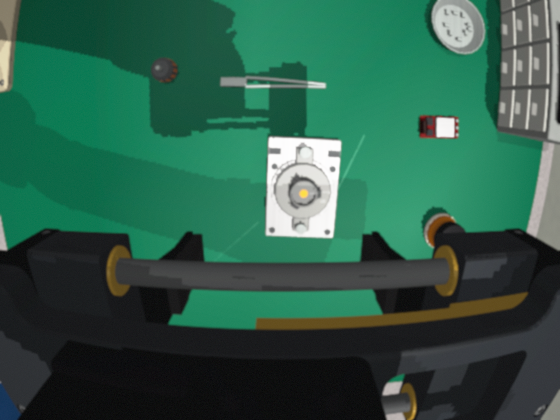

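Call:
carry_out(rows=[[-1,0.12,-0.9,0.07,0],[-1,0.12,-0.9,0.07,0],[-1,0.12,-0.9,0.07,0],[-1,0.12,-0.9,0.07,0],[-1,0.12,-0.9,0.07,0],[-1,0.12,-0.9,0.07,0],[-1,0.12,-0.9,0.07,0],[-1,0.12,-0.9,0.07,0],[-1,0.12,-0.9,0.07,0],[-1,0.12,-0.9,0.07,0],[-1,0.12,-0.9,0.07,0],[-1,0.12,-0.9,0.07,0],[-1,0.12,-0.9,0.07,0],[-1,0.12,-0.9,0.07,0],[-1,0.12,-0.9,0.07,0],[-1,0.12,-0.9,0.07,0],[-1,0.12,-0.9,0.07,0],[-1,0.12,-0.9,0.07,0],[-1,0.12,-0.9,0.07,0],[-1,0,0,0,0]])

```text
time: 6.57
ee_pos: [0.5831, 0.2627, 0.1878]
eef_rot: [1.0, -0.003, 0.0, 0.009]
ft_force: [-0.5, -0.0, 0.0]
width: 0.0872
```

```bash
python3 - <<'E'
from h import *
im=look("w2",[("cell",0),("cap",0),("cap_top",.02)])
for p in silhouettes("cell","wrist")[:2]: print(np.round(p["box"],1),p["conf"],np.round(at_z("wrist",p["box"][:2],.005),4))
to(.575,.268,.12)
E
```

```text
cell 0.84 [284.3 173.3] [0.588  0.2656]
[283.8 174.6  25.6  23.6] 0.59 [0.5883 0.263  0.005 ]
to [-0.34 -0.45  2.28] heading deg -0.68 z-axis [ 0.0025 -0.0221 -0.9998]
```

View pics/w2.png

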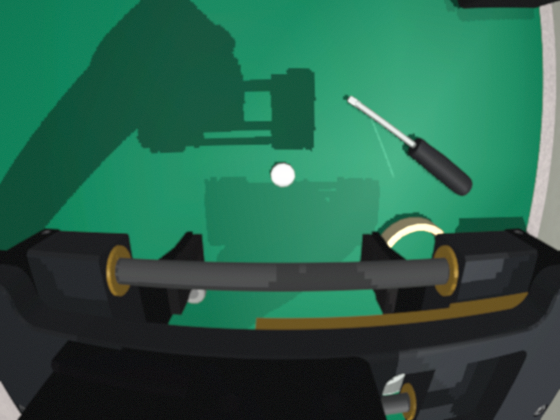

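Call:
carry_out(rows=[[-0.5,0.04,-0.01,0.5,0],[-0.5,0.04,-0.01,0.5,0],[-0.5,0.04,-0.01,0.5,0],[-0.5,0.04,-0.01,0.5,0],[-0.5,0,0,0.5,0],[-0.5,0,0,0.4,0],[-0.5,0,0,0,0]])

```text
time: 7.4
ee_pos: [0.5938, 0.2447, 0.0981]
eef_rot: [1.0, -0.012, 0.004, 0.013]
ft_force: [0.0, -1.3, 0.4]
width: 0.0656
```

```bash
python3 - <<'E'
from h import *
im=look("w3",[("cell",0)])
for p in silhouettes("cell","wrist")[:1]: print(np.round(p["box"],1),p["conf"],np.round(at_z("wrist",p["box"][:2],.005),4))
s=read_state();print(s["ee_pos"],s["width"])
to(.588,.264,.0185)
E
```

```text
cell 0.76 [271.6 174.1] [0.5889 0.2702]
[267.7 173.6  31.2  32.1] 0.6 [0.5866 0.2722 0.005 ]
[0.59494441 0.2464166  0.10150548] 0.0649591952483703
to [-0.28 -0.65  2.75] heading deg -1.36 z-axis [ 0.0104 -0.0238 -0.9997]
```

View pics/w3.png

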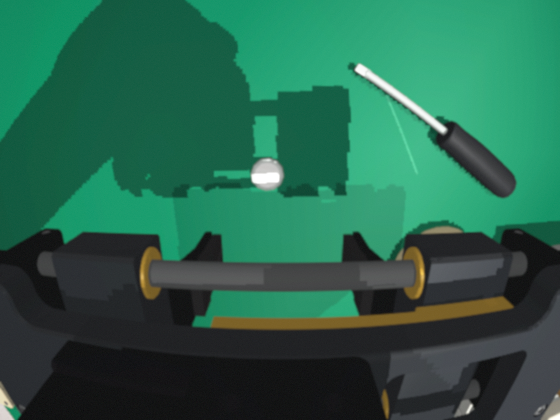

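The wrist picture shows the cell as a bright disc at about (267,174), clear of everything. My helper reads the pose after the picture instead of before it, so I'll fix that and measure again.

```bash
sed -i 's/s=read_state(); T=np.eye/s=ST; T=np.eye/; s/^def look(tag,qs):/ST=None\ndef look(tag,qs):\n    global ST\n    ST=read_state()/' h.py; python3 - <<'E'
from h import *
import h
for i in range(2):
    look("w4",[("cell",0)])
    p=silhouettes("cell","wrist")[0]; print(np.round(p["box"],1),p["conf"],np.round(at_z("wrist",p["box"][:2],.005),4))
    s=h.ST; print(s["ee_pos"],np.round(s["joint_vel"],3),s["time"])
to(.588,.271,.0185)
E
```

```text
cell 0.56 [267. 175.] [0.5858 0.2701]
[266.2 178.4  31.3  33.9] 0.66 [0.5853 0.2685 0.005 ]
[0.59494441 0.2464166  0.10150548] [-0.005 -0.011 -0.013 -0.013 -0.003  0.001 -0.002] 7.55
cell 0.88 [263.9 174.1] [0.5836 0.2716]
[267.4 174.8  31.2  31.3] 0.57 [0.5865 0.272  0.005 ]
[0.59508752 0.24717079 0.10217345] [-0.002  0.001  0.002  0.001  0.002 -0.002 -0.001] 7.7
to [-0.28 -0.86  2.75] heading deg -1.32 z-axis [ 0.011  -0.0235 -0.9997]
```

```bash
cat >> h.py <<'E'
def blob(im,px,z,half=30):
    """centre of the unsaturated blob nearest px"""
    hsv=cv2.cvtColor(im,cv2.COLOR_BGR2HSV); m=((hsv[...,1]<90)&(hsv[...,2]>60)).astype(np.uint8)
    n,l,st,c=cv2.connectedComponentsWithStats(m)
    i=min((i for i in range(1,n) if st[i,4]>150),key=lambda i:np.hypot(*(c[i]-px)))
    print("blob",st[i],np.round(c[i],1),np.round(at_z("wrist",c[i],z),4)); return c[i]
E
python3 - <<'E'
from h import *
im=look("w5",[]); blob(im,(267,174),.005)
E
```

```text
blob [249 160  33  34 862] [265.3 176.2] [0.5846 0.2709 0.005 ]
```

Call:
carry_out(rows=[[-0.3,-0.05,-0.15,0.1,0],[-0.3,-0.05,-0.15,0.1,0],[-0.3,-0.05,-0.15,0.2,0],[-0.3,-0.05,-0.15,0.2,0],[-0.3,0,-0.15,0.3,0],[-0.3,0,0,0.3,0],[-0.3,0,0,0.2,0],[-0.3,0,0,0.1,0],[-0.3,0,0,0,0],[-0.3,0,0,0,0]])

```text
time: 8.73
ee_pos: [0.588, 0.2716, 0.0494]
eef_rot: [1.0, -0.011, 0.004, 0.012]
ft_force: [0.4, -0.3, -0.3]
width: 0.0567
```

```bash
python3 - <<'E'
from h import *
import h
im=look("w6",[("cell",0)]); blob(im,(267,174),.005)
print(h.ST["ee_pos"],h.ST["joint_vel"])
to(.5865,.271,.0185)
E
```

```text
cell 0.84 [276. 228.] [0.5853 0.2712]
blob [ 255  211   40   40 1248] [274.7 230.9] [0.5846 0.2711 0.005 ]
[0.58795629 0.27163901 0.0494311 ] [ 0.00053551  0.00749208  0.00437218  0.00305054  0.00305364 -0.00318763
 -0.00113529]
to [-0.06 -0.    1.04] heading deg -1.23 z-axis [ 0.0091 -0.024  -0.9997]
```

Call:
carry_out(rows=[[-0.1,-0.06,0,0.2,0],[0,-0.06,0,0.25,0],[0,0,0,0.25,0],[0,0,0,0.2,0],[0,0,0,0.1,0],[0,0,0,0.0,0],[0,0,0,0.0,0]], force=12)

```text
time: 9.42
ee_pos: [0.5851, 0.2704, 0.0172]
eef_rot: [1.0, -0.011, 0.005, 0.012]
ft_force: [0.7, 0.1, -0.1]
width: 0.0438
```

```bash
python3 - <<'E'
from h import *
print(read_state()["ee_pos"],read_state()["width"])
to(.5846,.271,.0185)
E
```

```text
[0.58509421 0.27037975 0.0172333 ] 0.04382452119446592
to [-0.02 -0.02 -0.04] heading deg -1.29 z-axis [ 0.0104 -0.0238 -0.9997]
```

Call:
carry_out(rows=[[0,-0.02,-0.02,-0.06,0],[0.2,0,0,0,0],[0.5,0,0,0,0],[1,0,0,0,0],[1,0,0,0,0],[1,0,0,0,0],[1,0,0,0,0],[1,0,0,0,0],[1,0,0,0,0]], force=15)

```text
time: 10.17
ee_pos: [0.5852, 0.2716, 0.0205]
eef_rot: [1.0, -0.011, 0.006, 0.011]
ft_force: [0.2, -0.0, 1.0]
width: 0.0216
```

```bash
python3 - <<'E'
from h import *
s=read_state(); print(s["ee_pos"],s["width"])
im=look("w7",[("cell",0)]); cv2.imwrite("pics/w7c.png",cv2.resize(im[200:400,150:420],None,fx=2.5,fy=2.5))
print(read_state()["width"])
E
```

```text
[0.5851558  0.27160255 0.02053346] 0.021564245911058794
cell 0.96 [284.1 245.6] [0.5874 0.2716]
0.021492700989107147
```

View pics/w7c.png

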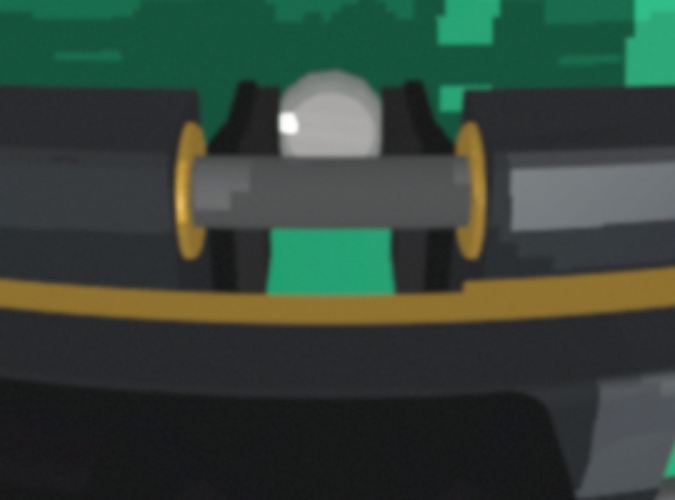

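The cell is centred between the pads at about (282,246), but a width of 21.6 mm means the tips hold only its bevelled top edge. I'll open, go about 3 mm lower and grip again.

Call:
carry_out(rows=[[0.3,0,0,0,0],[0.2,0,0,0,0],[0.2,0,0,0.08,0],[0.2,0,0,0,0],[0.2,0,0,0,0]])

```text
time: 10.68
ee_pos: [0.5852, 0.2715, 0.0178]
eef_rot: [1.0, -0.011, 0.006, 0.011]
ft_force: [0.2, 0.5, -0.6]
width: 0.0344
```

Call:
carry_out(rows=[[0.3,0,0,0.01,0],[0.5,0,0,0,0],[0.8,0,0,0,0],[1,0,0,0,0],[1,0,0,0,0],[1,0,0,0,0],[1,0,0,0,0]])

```text
time: 11.27
ee_pos: [0.5851, 0.2715, 0.0174]
eef_rot: [1.0, -0.011, 0.006, 0.011]
ft_force: [0.0, 0.4, -0.4]
width: 0.0228
```

Call:
carry_out(rows=[[1,0,0,-0.1,0],[1,0,0,-0.2,0],[1,0,0,-0.3,0],[1,0,0,-0.5,0],[1,0,0,-0.5,0],[1,0,0,-0.5,0],[1,0,0,0,0]])

```text
time: 11.85
ee_pos: [0.5843, 0.2737, 0.088]
eef_rot: [1.0, -0.011, 0.006, 0.011]
ft_force: [-0.5, 1.1, 1.4]
width: 0.0225
```

```bash
python3 - <<'E'
from h import *
s=read_state(); print(s["ee_pos"],s["width"],s["ft_force"])
im=look("w8",[("cell",0)]); cv2.imwrite("pics/w8c.png",cv2.resize(im[200:360,180:390],None,fx=3.5,fy=3.5,interpolation=2))
to(.5846,.2711,.2); to(.553,-.2545,.12)
E
```

```text
[0.58429376 0.27366798 0.08798396] 0.022462364161015422 [-0.45660348  1.11249518  1.35980431]
cell 0.63 [284.6 251.2] [0.5875 0.2387]
to [ 0.08  0.15 -3.83] heading deg -1.26 z-axis [ 0.0101 -0.0237 -0.9997]
to [-0.62 17.62 -0.76] heading deg -1.26 z-axis [ 0.0101 -0.0237 -0.9997]
```

View pics/w8c.png

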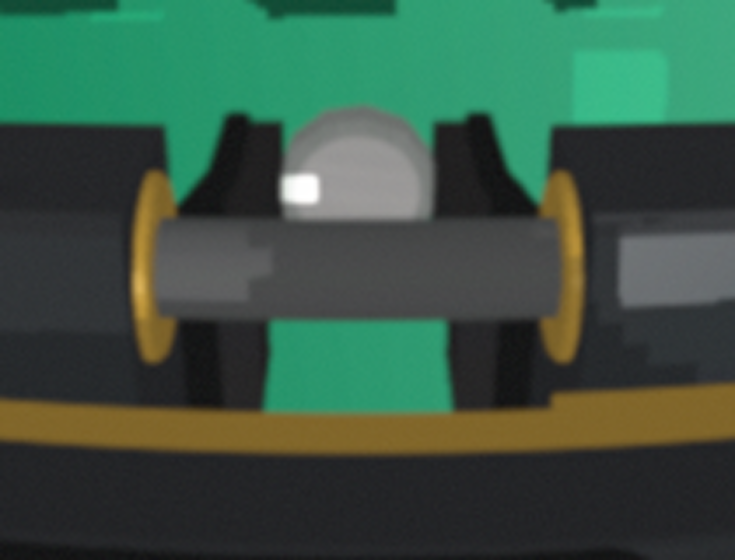

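The cell is held level and clear of the bench, at about (282,252) in the full image. Next I'll go toward the base, stopping over the cap to measure it.

Call:
carry_out(rows=[[1,0,0.2,-0.4,0],[1,-0.05,0.4,-0.5,0],[1,-0.08,0.6,-0.6,0],[1,-0.1,0.6,-0.6,0],[1,-0.1,0.6,-0.3,0],[1,-0.1,0.6,0,0],[1,-0.1,0.6,0,0],[1,-0.1,0.6,0,0],[1,-0.1,0.6,0,0],[1,-0.1,0.6,0,0],[1,-0.1,0.6,0,0],[1,-0.1,0.6,0,0],[1,-0.1,0.6,0,0],[1,-0.1,0.6,0,0],[1,-0.1,0.4,0,0],[1,0,0.2,0,0],[1,0,0,0,0],[1,0,0,0,0]])

```text
time: 13.45
ee_pos: [0.5286, 0.0044, 0.1694]
eef_rot: [1.0, -0.012, -0.001, 0.014]
ft_force: [0.4, -0.1, -0.4]
width: 0.0226
```

```bash
python3 - <<'E'
from h import *
import h
for i in range(2): im=look("w9",[("cap",0),("cap_top",.02)])
for p in silhouettes("cap","wrist")[:1]: print(np.round(p["box"],1),p["conf"],np.round(at_z("wrist",p["box"][:2],.012),4))
s=h.ST; print(s["ee_pos"],np.round(s["joint_vel"],3),s["width"])
to(.553,-.2545,.12)
E
```

```text
cap 0.63 [297.1 172.1] [0.5445 0.0155]
cap_top 0.8 [296.  177.4] [0.5426 0.0146]
cap 0.6 [298.8 173.4] [0.5463 0.0153]
cap_top 0.64 [293.3 180.4] [0.5402 0.0129]
[297.4 177.8  49.7  53.5] 0.84 [0.5444 0.0135 0.012 ]
[0.52875345 0.00540183 0.16929193] [-0.003 -0.    -0.     0.001 -0.    -0.001  0.002] 0.02304307345027344
to [1.   8.58 1.89] heading deg -1.28 z-axis [-0.0014 -0.0286 -0.9996]
```

Call:
carry_out(rows=[[1,0.05,0.2,0,0],[1,0.07,0.4,0,0],[1,0.08,0.6,0,0],[1,0.08,0.6,0,0],[1,0.08,0.6,0,0],[1,0.08,0.6,0,0],[1,0.08,0.6,0,0],[1,0.08,0.6,0,0],[1,0.08,0.6,0.1,0],[1,0.08,0.6,0.2,0],[1,0.08,0.6,0.2,0],[1,0.08,0.6,0.2,0],[1,0.08,0.6,0.2,0],[1,0.08,0.5,0.1,0],[1,0,0.3,0.1,0],[1,0,0.1,0.1,0],[1,0,0,0,0],[1,0,0,0,0]])

```text
time: 15.3
ee_pos: [0.5551, -0.267, 0.1383]
eef_rot: [1.0, -0.013, -0.001, 0.016]
ft_force: [0.5, 0.0, -0.2]
width: 0.0228
```

```bash
cat > m.py <<'E'
from h import *
import h,sys
for i in range(3): im=look(sys.argv[1],[("base_well",.032),("base_boss",.036),("base_seat",.024)])
for q,z in [("base_boss",.036)]:
  for p in silhouettes(q,"wrist")[:1]: print(np.round(p["box"],1),p["conf"])
s=h.ST; print(s["ee_pos"],np.round(s["joint_vel"],3),s["width"],s["time"])
to(.553,-.2545,.0575)
E
python3 m.py w10; python3 -c "
import cv2
im=cv2.imread('pics/w10.png'); cv2.imwrite('pics/w10c.png',cv2.resize(im[90:300,170:420],None,fx=2.8,fy=2.8,interpolation=2))"
```

```text
base_well 0.74 [282.1 177.6] [ 0.5563 -0.2475]
base_boss 0.95 [282.9 178. ] [ 0.5569 -0.2469]
base_seat 0.86 [283.2 174.1] [ 0.5572 -0.2464]
base_well 0.98 [283.1 175.1] [ 0.5576 -0.2448]
base_boss 0.64 [284.7 174.8] [ 0.5588 -0.2438]
base_seat 0.6 [282.  175.1] [ 0.5566 -0.2466]
base_well 0.92 [280.9 176.8] [ 0.5556 -0.2468]
base_boss 0.72 [285.  177.6] [ 0.5588 -0.2467]
base_seat 0.89 [279.6 175.8] [ 0.5545 -0.2477]
[280.2 170.2  97.8 140.2] 0.81
[ 0.55529854 -0.26683762  0.13860298] [ 0.001  0.002  0.003 -0.     0.002  0.001  0.001] 0.022801296654846693 15.7
to [-0.08 -0.51  2.68] heading deg -1.53 z-axis [-0.0027 -0.0324 -0.9995]
```

View pics/w10c.png

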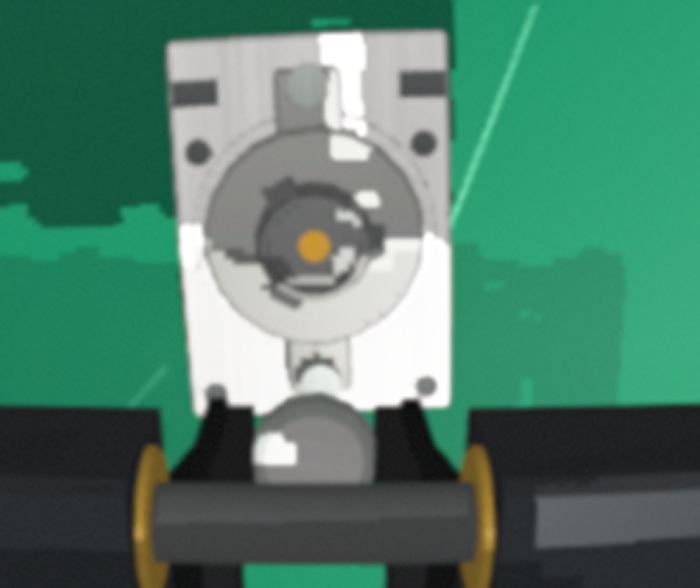

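The crop shows the well with its orange spot at full-image (282,177.5), and the held cell just below it with its top arc at row 230. I'll locate the spot precisely and check the cell's offset in the grip by projecting its outline.

```bash
cat > s.py <<'E'
from h import *
import h,sys
def spot(tag,n=3):
    out=[]
    for i in range(n):
        im=look(tag,[]); hsv=cv2.cvtColor(im,cv2.COLOR_BGR2HSV)
        m=((hsv[...,0]>10)&(hsv[...,0]<28)&(hsv[...,1]>130)&(hsv[...,2]>110)).astype(np.uint8); m[235:]=0
        n_,l,st,c=cv2.connectedComponentsWithStats(m)
        if n_<2: print("no spot"); continue
        k=min(range(1,n_),key=lambda k:np.hypot(*(c[k]-[282,190]))-st[k,4]); out.append(at_z("wrist",c[k],.0325)[:2]); print("spot",st[k],np.round(c[k],1),np.round(out[-1],4))
    return np.mean(out,0),im
def proj(pt):  # tool-frame point -> wrist pixel
    ci=camera_info("wrist"); p=np.linalg.inv(np.array(ci["tool_from_camera"]))@np.append(pt,1)
    t=np.arctan2(np.hypot(p[0],p[1]),p[2]); u=p[:2]/np.hypot(p[0],p[1])
    return np.array([ci["cx"],ci["cy"]])+ci["fx"]*t*u
if __name__=="__main__":
    b,im=spot(sys.argv[1]); print("well",b); print(h.ST["ee_pos"])
    a=np.linspace(0,2*np.pi,73)
    for zt in (.0097,.0158):
        P=np.array([proj((.01225*np.cos(t),.01225*np.sin(t),zt)) for t in a]); print("pred cell z",zt,"top row",P[:,1].min().round(1),"cols",P[:,0].min().round(1),P[:,0].max().round(1))
    g=im[215:262,282].mean(1) ; print(g.astype(int))
    to(b[0],b[1],.065)
E
python3 s.py w11
```

```text
spot [456 194  33  41 414] [466.5 210. ] [ 0.7242 -0.2801]
spot [456 194  33  41 419] [466.6 210. ] [ 0.7243 -0.28  ]
spot [456 194  33  41 420] [466.5 210.1] [ 0.7242 -0.2801]
well [ 0.7242273  -0.28004928]
[ 0.5550995  -0.26730853  0.13836386]
pred cell z 0.0097 top row 232.7 cols 257.4 303.6
pred cell z 0.0158 top row 228.8 cols 258.2 302.9
[193 167 140 113 121 171 216 229 229 228 228 228 227 224 204 155 110  96
  99 105 108 109 111 118 127 133 132 133 133 132 133 133 134 135 135 135
 136 135 135 135 138 137 136 136 135 134 126]
to [5.65 0.19 2.44] heading deg -1.54 z-axis [-0.0027 -0.0323 -0.9995]
```

Call:
carry_out(rows=[[1,0,-0.1,0.1,0],[1,0,-0.15,0.2,0],[1,0,-0.15,0.3,0],[1,0,-0.15,0.4,0],[1,0,-0.1,0.4,0],[1,0,-0.05,0.4,0],[1,0,0,0.2,0],[1,0,0,0.1,0],[1,0,0,0,0],[1,0,0,0,0]])

```text
time: 16.93
ee_pos: [0.5541, -0.2448, 0.0652]
eef_rot: [1.0, -0.013, -0.003, 0.015]
ft_force: [0.1, -0.1, 0.2]
width: 0.0223
```

```bash
sed -i 's/m\[235:\]=0/m[265:]=0; m[:,:220]=0; m[:,340:]=0/' s.py; python3 s.py w12;  python3 -c "
import cv2
im=cv2.imread('pics/w12.png'); cv2.imwrite('pics/w12c.png',cv2.resize(im[130:290,180:390],None,fx=3.5,fy=3.5,interpolation=2))"
```

```text
spot [220 250   9  15  98] [223.5 257.3] [ 0.5182 -0.258 ]
spot [220 250   9  15  98] [223.6 257.4] [ 0.5183 -0.2582]
spot [220 250   9  15  98] [223.5 257.2] [ 0.5183 -0.2584]
well [ 0.51826883 -0.25819712]
[ 0.55430748 -0.24507362  0.06571272]
pred cell z 0.0097 top row 232.7 cols 257.4 303.6
pred cell z 0.0158 top row 228.8 cols 258.2 302.9
[ 79  78  76  77  82  84  83  83  84  85  84  85  85  84  91  98 105 107
 110 116 120 122 124 131 141 148 148 147 148 148 147 149 148 151 152 151
 150 150 150 151 153 153 152 151 150 148 140]
to [-1.19  0.47  0.05] heading deg -1.48 z-axis [-0.0051 -0.0308 -0.9995]
```

View pics/w12c.png

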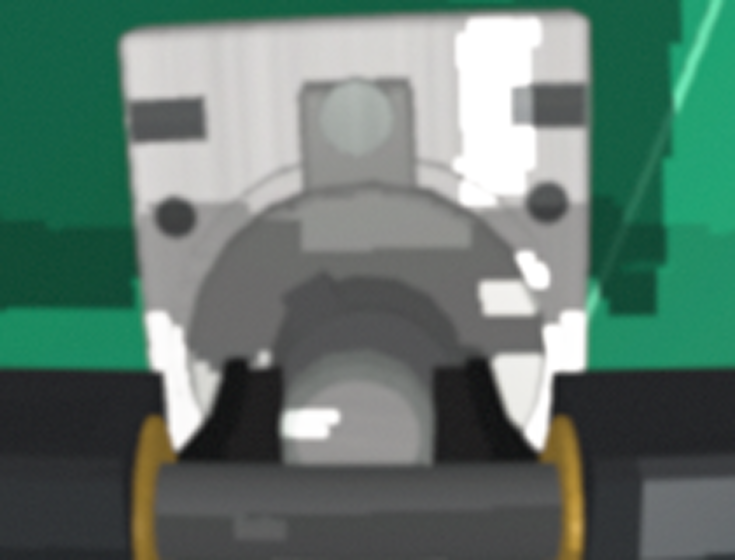

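```bash
python3 - <<'E'
from h import *
import h
s=h.ST=read_state(); print(s["ee_pos"])
f=lambda c:(180+c[0]/3.5,130+c[1]/3.5)
for n,c,z in [("flange far",(367,184),.024),("flange L",(190,345),.024),("flange R",(545,345),.024),("boss far",(370,278),.036),("bossL",(280,345),.036),("bossR",(458,345),.036),("well far",(365,310),.036),("cellmid",(358,400),.048),("plateL",(120,35),.012),("plateR",(588,20),.012)]:
    print(n,np.round(at_z("wrist",f(c),z),4))
# spot in w11
im=cv2.imread("pics/w11.png"); hsv=cv2.cvtColor(im,cv2.COLOR_BGR2HSV)
m=((hsv[...,0]>8)&(hsv[...,0]<30)&(hsv[...,1]>110)&(hsv[...,2]>90)).astype(np.uint8); m[200:]=0;m[:150]=0;m[:,:260]=0;m[:,310:]=0
n,l,st,c=cv2.connectedComponentsWithStats(m); print(st[1:],c[1:])
T=np.array([.5551,-.2673,.1384]); h.ST=dict(s,ee_pos=T,eef_rot=R.from_matrix(R.from_quat(s["eef_rot"]).as_matrix()).as_quat())
ex=R.from_quat(s["eef_rot"]).as_matrix(); print(ex[:,2])
for k in range(1,n): print(np.round(at_z("wrist",c[k],.0325),4))
E
```

```text
[ 0.55445964 -0.24510434  0.06596302]
flange far [ 0.5576 -0.2143  0.024 ]
flange L [ 0.5253 -0.2428  0.024 ]
flange R [ 0.5887 -0.2444  0.024 ]
boss far [ 0.5577 -0.2271  0.036 ]
bossL [ 0.5425 -0.2384  0.036 ]
bossR [ 0.5721 -0.2392  0.036 ]
well far [ 0.5568 -0.2326  0.036 ]
cellmid [ 0.5554 -0.2433  0.048 ]
plateL [ 0.5143 -0.1885  0.012 ]
plateR [ 0.5974 -0.188   0.012 ]
[[277 172  11  11 100]] [[281.96 177.04]]
[-0.00513258 -0.0307898  -0.9995127 ]
[ 0.556  -0.2472  0.0325]
```

Call:
carry_out(rows=[[1,0.05,0,0,0],[1,0,0,0.1,0],[1,0,0,0.1,0],[1,0,0,0.05,0],[1,0,0,0,0]])

```text
time: 17.5
ee_pos: [0.5572, -0.2463, 0.0596]
eef_rot: [1.0, -0.013, -0.001, 0.016]
ft_force: [-0.4, -0.6, 0.3]
width: 0.0227
```

```bash
python3 - <<'E'
from h import *
s=read_state(); print(s["ee_pos"],s["ft_force"],s["width"]); to(.5558,-.2455,.0514)
E
```

```text
[ 0.55717875 -0.24629399  0.05961633] [-0.39479152 -0.64314859  0.26332629] 0.022652221363625713
to [-0.05 -0.03  0.27] heading deg -1.52 z-axis [-0.0021 -0.0324 -0.9995]
```

Call:
carry_out(rows=[[1,-0.04,-0.02,0,0],[1,0,0,0,0],[1,0,0,0.08,0],[1,0,0,0.07,0],[1,0,0,0,0]])

```text
time: 17.92
ee_pos: [0.5558, -0.2457, 0.0547]
eef_rot: [1.0, -0.013, -0.001, 0.016]
ft_force: [-0.5, 0.1, -0.2]
width: 0.0229
```

```bash
python3 - <<'E'
from h import *
s=read_state(); print(s["ee_pos"],s["ft_force"],s["width"]); to(.5558,-.2455,.0514)
E
```

```text
[ 0.55580156 -0.24572888  0.05467974] [-0.46962032  0.09833035 -0.23204448] 0.02285200155575379
to [-0.   -0.01  0.11] heading deg -1.52 z-axis [-0.0021 -0.0325 -0.9995]
```

Call:
carry_out(rows=[[1,0,0,0.05,0],[1,0,0,0.04,0],[1,0,0,0.0,0]])

```text
time: 18.17
ee_pos: [0.5557, -0.2458, 0.0515]
eef_rot: [1.0, -0.013, -0.001, 0.016]
ft_force: [-0.5, 0.1, -0.3]
width: 0.0225
```

Call:
carry_out(rows=[[1,0,0,0.03,0],[1,0,0,0.02,0],[1,0,0,0.0,0]])

```text
time: 18.42
ee_pos: [0.5561, -0.2459, 0.0507]
eef_rot: [1.0, -0.013, -0.001, 0.016]
ft_force: [0.9, 0.1, 0.2]
width: 0.0227
```

Call:
carry_out(rows=[[1,0,0,0.04,0],[1,0,0,0.03,0],[1,0,0,0.0,0]])

```text
time: 18.67
ee_pos: [0.5568, -0.2461, 0.0508]
eef_rot: [1.0, -0.013, -0.0, 0.017]
ft_force: [-0.0, -0.5, -0.1]
width: 0.0228
```

Call:
carry_out(rows=[[1,-0.03,0,0.06,0],[1,0,0,0.03,0],[1,0,0,0.0,0]])

```text
time: 18.92
ee_pos: [0.5569, -0.2462, 0.0507]
eef_rot: [1.0, -0.013, 0.001, 0.018]
ft_force: [-1.2, 0.4, 0.1]
width: 0.0228
```

Call:
carry_out(rows=[[0.55,0,0,0,0],[0.45,0,0,0,0],[0.45,0,0,0,0],[0.45,0,0,-0.1,0],[0.3,0,0,-0.3,0],[0.2,0,0,-0.5,0],[0,0,-0.2,-0.6,0],[0,0,-0.2,-0.6,0],[0,0,0,0,0],[0,0,0,0,0]])

```text
time: 19.75
ee_pos: [0.5564, -0.2314, 0.1166]
eef_rot: [1.0, -0.013, 0.0, 0.017]
ft_force: [-0.4, -0.8, -0.1]
width: 0.0421
```

```bash
python3 - <<'E'
from h import *
import h
s=read_state(); print(s["ee_pos"],s["ft_force"],s["width"]); to(.5558,-.2455,.0514)
for i in range(2): im=look("w13",[("cell",.032),("base_well",.032),("base_seat",.024)])
cv2.imwrite('pics/w13c.png',cv2.resize(im[130:290,180:390],None,fx=3.5,fy=3.5,interpolation=2))
E
```

```text
[ 0.55641762 -0.23143216  0.11662768] [-0.37108423 -0.80860909 -0.08781126] 0.04205273949577743
to [-0.01  0.4   2.19] heading deg -1.54 z-axis [ 2.000e-04 -3.400e-02 -9.994e-01]
cell 0.59 [280.5 229. ] [ 0.5558 -0.2472]
base_well 0.95 [281.3 226.2] [ 0.5564 -0.2449]
base_well 0.72 [222.5  70.2] [ 0.5185 -0.1283]
base_seat 0.62 [278.4 223. ] [ 0.5542 -0.2453]
cell 0.77 [282.7 227.6] [ 0.5567 -0.2455]
base_well 0.68 [280.8 229. ] [ 0.5552 -0.2466]
base_seat 0.61 [279.3 223. ] [ 0.554  -0.2448]
```

View pics/w13c.png

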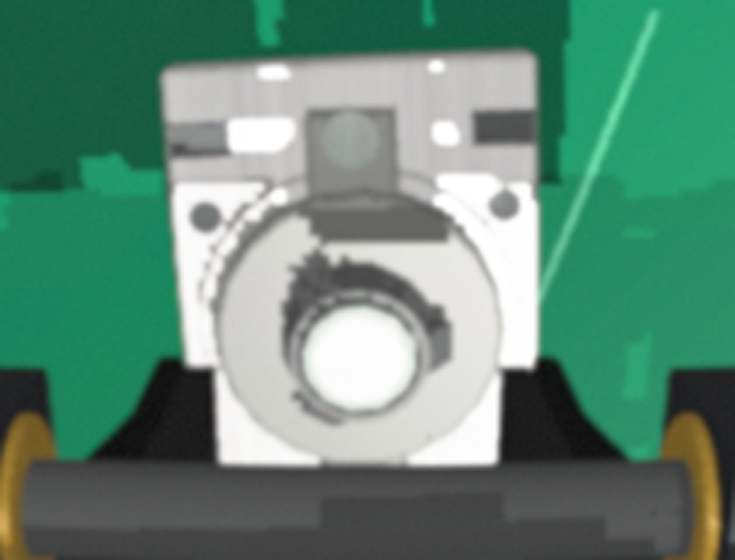

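The cell is concentric and level in the well, at crop (358,355). Now I'll go to the cap.

Call:
carry_out(rows=[[-0.5,0,-0.2,-0.1,0],[-1,0,-0.4,-0.1,0],[-1,-0.05,-0.6,0,0],[-1,-0.05,-0.6,0,0],[-1,-0.05,-0.6,0,0],[-1,-0.05,-0.6,0,0],[-1,-0.05,-0.6,0,0],[-1,-0.05,-0.6,0,0],[-1,-0.05,-0.6,0,0],[-1,-0.05,-0.6,0,0],[-1,-0.05,-0.6,0,0],[-1,-0.05,-0.6,0,0],[-1,-0.05,-0.6,0,0],[-1,-0.05,-0.6,0,0],[-1,0,-0.4,0,0],[-1,0,-0.2,0,0],[-1,0,0,0,0],[-1,0,0,0,0]])

```text
time: 21.65
ee_pos: [0.5398, 0.0511, 0.1162]
eef_rot: [1.0, -0.008, 0.0, 0.015]
ft_force: [-0.2, -0.3, -0.6]
width: 0.0875
```

```bash
python3 - <<'E'
from h import *
import h
for i in range(3):
    im=look("w14",[("cap",0),("cap_top",.02)])
    for p in silhouettes("cap","wrist")[:1]: print(np.round(p["box"],1),p["conf"],np.round(at_z("wrist",p["box"][:2],.012),4))
s=h.ST; print(s["ee_pos"],s["width"],s["time"])
to(.5435,.014,.024)
E
```

```text
cap 0.71 [287.4 237.9] [0.5448 0.0146]
cap 0.48 [286.  249.7] [0.5435 0.0032]
cap_top 0.78 [285.8 251. ] [0.5432 0.0115]
cap 0.63 [287.5 235.8] [0.5451 0.0152]
cap_top 0.67 [283.5 248. ] [0.5414 0.0128]
[284.9 234.4  56.3  49. ] 0.94 [0.5428 0.0216 0.012 ]
cap 0.81 [285.1 238.1] [0.5429 0.0135]
cap 0.39 [201.8 102.1] [0.4776 0.132 ]
cap_top 0.9 [282.7 246.3] [0.5408 0.0148]
[286.7 236.9  57.2  51.7] 0.59 [0.5442 0.0197 0.012 ]
[0.54001206 0.05005225 0.1160138 ] 0.08711973997011592 22.05
to [0.14 1.12 3.1 ] heading deg -1.01 z-axis [ 0.     -0.0306 -0.9995]
```

Call:
carry_out(rows=[[-1,0.03,0.2,0.1,0],[-1,0.03,0.3,0.2,0],[-1,0.03,0.3,0.3,0],[-1,0.02,0.2,0.3,0],[-1,0,0.1,0.3,0],[-1,0,0,0.3,0],[-1,0,0,0.2,0],[-1,0,0,0.1,0],[-1,0,0,0,0],[-1,0,0,0,0]])

```text
time: 23.08
ee_pos: [0.5416, 0.0107, 0.0552]
eef_rot: [1.0, -0.01, -0.002, 0.015]
ft_force: [0.3, -0.1, 0.2]
width: 0.0868
```

```bash
python3 - <<'E'
from h import *
import h
for i in range(2):
    im=look("w15",[("cap",0),("cap_top",.02)])
s=h.ST; print(s["ee_pos"],s["width"],s["time"])
to(.5425,.0144,.022)
cv2.imwrite('pics/w15c.png',cv2.resize(im[170:330,160:410],None,fx=3,fy=3,interpolation=2))
E
```

```text
cap 0.71 [283.5 217.3] [0.5434 0.0151]
cap_top 0.68 [281.4 231.2] [0.542  0.0133]
cap 0.96 [283.8 218.4] [0.5439 0.0141]
cap 0.51 [282.4 230. ] [0.5429 0.0059]
cap_top 0.98 [280.4 231.1] [0.5418 0.0132]
[0.54198193 0.01068181 0.05581873] 0.08690783327685273 23.2333
to [ 0.02 -0.17  1.12] heading deg -1.13 z-axis [-0.0022 -0.0308 -0.9995]
```

View pics/w15c.png

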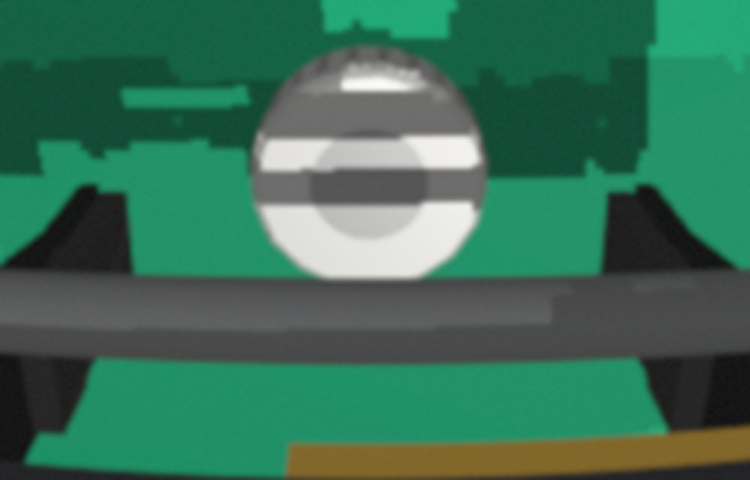

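The cap is centred between the jaws, with its top disc at full-image (283,232). Descending and gripping.

Call:
carry_out(rows=[[-1,0,-0.05,0.1,0],[-1,0,-0.05,0.2,0],[-1,0,-0.05,0.3,0],[-1,0,0,0.25,0],[-1,0,0,0.15,0],[-1,0,0,0,0],[-1,0,0,0,0]])

```text
time: 23.97
ee_pos: [0.5419, 0.0146, 0.0222]
eef_rot: [1.0, -0.01, -0.001, 0.015]
ft_force: [0.7, -0.1, -0.8]
width: 0.0873
```

```bash
python3 - <<'E'
from h import *
s=read_state(); print(s["ee_pos"],s["width"],s["ft_force"]); to(.542,.0137,.022)
E
```

```text
[0.54186685 0.01460949 0.02221428] 0.08728733015629501 [ 0.7230883  -0.07034221 -0.77783556]
to [0.01 0.03 0.01] heading deg -1.11 z-axis [-0.0023 -0.0309 -0.9995]
```

Call:
carry_out(rows=[[-0.6,0,0.03,0,0],[-0.3,0,0,0,0],[0,0,0,0,0],[0.3,0,0,0,0],[0.6,0,0,0,0],[0.6,0,0,0,0],[0.6,0,0,0,0],[0.6,0,0,0,0],[0.6,0,0,0,0]], force=15)

```text
time: 24.72
ee_pos: [0.5425, 0.0134, 0.0232]
eef_rot: [1.0, -0.01, -0.0, 0.016]
ft_force: [0.7, -0.1, -0.3]
width: 0.0477
```

Call:
carry_out(rows=[[0.6,0,0,-0.1,0],[0.6,0,0,-0.3,0],[0.6,0,0,-0.5,0],[0.6,0,0,-0.5,0],[0.6,0,0,-0.5,0],[0.6,0,0,-0.5,0],[0.6,0,0,-0.4,0],[0.6,0,0,0,0]])

```text
time: 25.38
ee_pos: [0.542, 0.0169, 0.1143]
eef_rot: [1.0, -0.009, -0.001, 0.015]
ft_force: [0.5, 0.9, -0.0]
width: 0.0481
```

```bash
python3 - <<'E'
from h import *
import h
for i in range(2):
    im=look("w16",[("cap",0)])
    m=silhouettes("cap","wrist"); print([(np.round(p["box"],1),round(p["conf"],2)) for p in m])
s=h.ST; print(s["ee_pos"],s["width"],s["time"])
to(.556,-.246,.0976)
E
```

```text
cap 0.56 [283.4 239.2] [ 0.5433 -0.0199]
[(array([283.5, 250.3,  87.8,  96.8]), 0.96)]
cap 0.79 [284.4 241.8] [ 0.5421 -0.0214]
[(array([283.1, 249.8,  91.4,  93.9]), 0.7)]
[0.54046212 0.01646183 0.11102844] 0.04782038647399206 25.5333
to [0.7  8.72 0.68] heading deg -1.07 z-axis [-0.0073 -0.0302 -0.9995]
```

Call:
carry_out(rows=[[0.6,0.03,0.2,0,0],[0.6,0.05,0.4,0,0],[0.6,0.05,0.6,0,0],[0.6,0.05,0.6,0,0],[0.6,0.05,0.6,0,0],[0.6,0.05,0.6,0,0],[0.6,0.05,0.6,0,0],[0.6,0.05,0.6,0,0],[0.6,0.05,0.6,0,0],[0.6,0.05,0.6,0,0],[0.6,0.05,0.6,0,0],[0.6,0.05,0.6,0,0],[0.6,0.05,0.5,0,0],[0.6,0.05,0.4,0,0],[0.6,0,0.2,0,0],[0.6,0,0,0,0],[0.6,0,0,0,0]])

```text
time: 27.1
ee_pos: [0.5495, -0.2434, 0.1095]
eef_rot: [1.0, -0.013, -0.01, 0.015]
ft_force: [0.2, -0.2, 0.5]
width: 0.048
```

```bash
cat > t.py <<'E'
from h import *
s=read_state(); print(s["time"],s["ee_pos"],s["width"],np.round(s["ft_force"],1)); to(.556,-.2467,.062)
E
python3 t.py
```

```text
27.1 [ 0.54952258 -0.24342027  0.10952036] 0.04799475184710584 [ 0.2 -0.2  0.5]
to [0.25 0.05 1.58] heading deg -1.54 z-axis [-0.0204 -0.0305 -0.9993]
```

Call:
carry_out(rows=[[0.6,0.08,0.01,0.1,0],[0.6,0.08,0.02,0.2,0],[0.6,0.05,0.02,0.3,0],[0.6,0.04,0,0.3,0],[0.6,0,0,0.2,0],[0.6,0,0,0.1,0],[0.6,0,0,0,0],[0.6,0,0,0,0]])

```text
time: 27.77
ee_pos: [0.5571, -0.2411, 0.068]
eef_rot: [1.0, -0.01, -0.011, 0.014]
ft_force: [-0.4, -0.4, 0.3]
width: 0.048
```

```bash
python3 t.py
```

```text
27.7667 [ 0.55708487 -0.24107031  0.06801129] 0.048049788509610634 [-0.4 -0.4  0.3]
to [-0.03  0.18  0.21] heading deg -1.15 z-axis [-0.0221 -0.0279 -0.9994]
```

Call:
carry_out(rows=[[0.6,-0.01,0.1,0,0],[0.6,0,0.07,0,0],[0.6,0,0,0,0],[0.6,0,0,0,0]])

```text
time: 28.1
ee_pos: [0.557, -0.247, 0.0691]
eef_rot: [1.0, -0.01, -0.01, 0.014]
ft_force: [-0.2, -0.5, -0.3]
width: 0.0484
```

```bash
python3 t.py
```

```text
28.1 [ 0.55700699 -0.24700546  0.06911171] 0.048356868626240355 [-0.2 -0.5 -0.3]
to [-0.03 -0.02  0.24] heading deg -1.16 z-axis [-0.0211 -0.0285 -0.9994]
```

Aligned to about 1 mm. Lowering over the boss toward the catches.

Call:
carry_out(rows=[[0.6,-0.01,-0.01,0.1,0],[0.6,0,-0.01,0.1,0],[0.6,0,0,0.1,0],[0.6,0,0,0.05,0],[0.6,0,0,0,0]])

```text
time: 28.52
ee_pos: [0.5567, -0.247, 0.0581]
eef_rot: [1.0, -0.01, -0.01, 0.015]
ft_force: [-0.7, -0.1, 0.0]
width: 0.0481
```

```bash
python3 t.py
```

```text
28.5167 [ 0.55665722 -0.24704668  0.0580894 ] 0.04806463787794461 [-0.7 -0.1  0. ]
to [-0.02 -0.01 -0.13] heading deg -1.19 z-axis [-0.02   -0.0291 -0.9994]
```

Call:
carry_out(rows=[[0.6,0,0,0.06,0],[0.6,0,0,0.06,0],[0.6,0,0,0.05,0],[0.6,0,0,0,0]])

```text
time: 28.85
ee_pos: [0.5567, -0.2471, 0.0528]
eef_rot: [1.0, -0.01, -0.01, 0.015]
ft_force: [-1.0, 0.6, 2.0]
width: 0.0483
```

```bash
python3 t.py
```

```text
28.85 [ 0.55667104 -0.24707109  0.0527668 ] 0.04832687193765885 [-1.   0.6  2. ]
to [-0.03 -0.   -0.31] heading deg -1.17 z-axis [-0.02   -0.0292 -0.9994]
```

Touching the catches at 2 N. Releasing here, then rising, closing the jaws and pressing on top with the fingertips.

Call:
carry_out(rows=[[0.3,0,0,0,0],[0.2,0,0,0,0],[0,0,0,0,0],[-0.1,0,0,0,0],[-0.1,0,0,-0.2,0],[-0.1,0,0,-0.4,0],[-0.1,0,0,-0.5,0],[-0.1,0,0,-0.4,0],[-0.1,0,0,-0.2,0],[0.5,0,0,0,0],[1,0,0,0,0],[1,0,0,0,0],[1,0,0,0,0],[1,0,0,0,0],[1,0,0,0,0]])

```text
time: 30.1
ee_pos: [0.5577, -0.2453, 0.1084]
eef_rot: [1.0, -0.01, -0.01, 0.015]
ft_force: [0.6, -0.2, -0.4]
width: 0.0482
```

```bash
python3 - <<'E'
from h import *
import h
for i in range(2): im=look("w17",[("cap",.03),("cap_top",.051),("base_seat",.024)])
im=cv2.imread('pics/w17.png'); cv2.imwrite('pics/w17c.png',cv2.resize(im[130:290,180:390],None,fx=3.5,fy=3.5,interpolation=2))
s=h.ST; print(s["ee_pos"],s["width"],s["ft_force"]); to(.556,-.2467,.07)
camera("scene"); camera("top")
for c in ("scene","top"):
  for p in pinpoint("cap_top",c)[:2]: print(c,p["conf"],np.round(at_z(c,p["xy"],.051),4))
E
```

```text
cap 0.69 [283.7 244.4] [ 0.5577 -0.2707]
cap 0.2 [85.6 58.5] [ 0.407  -0.1187]
cap_top 0.59 [279.2 261.2] [ 0.5548 -0.2742]
base_seat 0.76 [280.7 209.8] [ 0.5559 -0.2452]
cap 0.85 [283.1 241.4] [ 0.5575 -0.2684]
cap_top 0.61 [279.8 261.8] [ 0.5554 -0.2748]
base_seat 0.9 [282.3 210.5] [ 0.5573 -0.2458]
base_seat 0.46 [283.8 216.8] [ 0.5583 -0.2508]
[ 0.55781867 -0.24527161  0.10868599] 0.047990825695520316 [ 0.39969822  0.3585421  -0.09891012]
to [-0.04  0.01  1.3 ] heading deg -1.16 z-axis [-0.0191 -0.0294 -0.9994]
scene 0.82 [ 0.5297 -0.283   0.051 ]
top 0.48 [ 0.7319 -0.2838  0.051 ]
top 0.45 [ 0.5665 -0.268   0.051 ]
```

View pics/w17c.png

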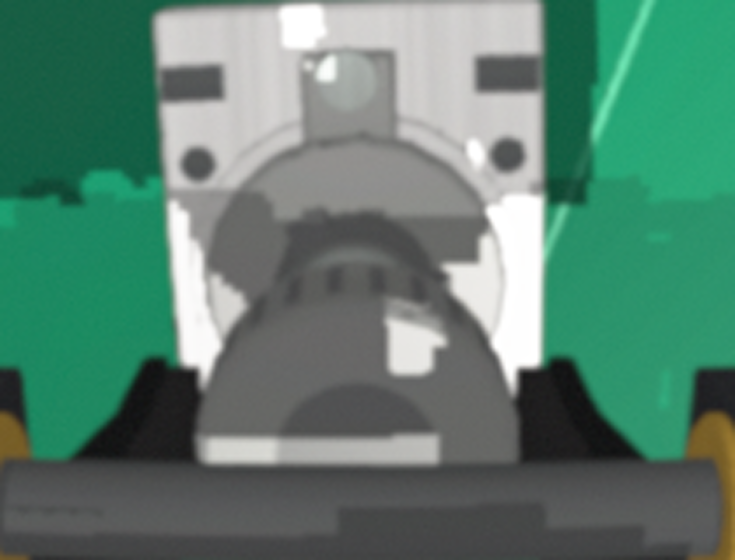

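The jaws opened only to 48 mm, so the cap rose with the gripper and is still held, with its top disc at about full-image (282,250). The boss and cell below look undisturbed. That was my twelfth and last picture, so I'll compare the cap's outline in the grip with the earlier one by numbers before redoing the set-down.

```bash
python3 - <<'E'
from s import *
a=np.linspace(0,2*np.pi,73)
for i in range(2):
    camera("wrist")
    for q in ("cap","cell"):
        print(q,[(np.round(p["box"],1),round(p["conf"],2)) for p in silhouettes(q,"wrist")[:2]])
for nm,zt,r in (("mouth",.0232,.024),("top",.0032,.024)):
    P=np.array([proj((r*np.cos(t),r*np.sin(t),zt)) for t in a]); print(nm,P.min(0).round(1),P.max(0).round(1))
A=cv2.imread("pics/w16.png");B=cv2.imread("pics/w17.png")
for im in (A,B):   # cap/shadow contrast along the centre column
    print(im[195:262:2,283].mean(1).astype(int))
E
```

```text
cap [(array([283.7, 250.6,  87. ,  97.5]), 0.77)]
cell [(array([280.9, 203.4,  21.1,   3.8]), 0.62), (array([280.9, 185.3, 106.8, 113. ]), 0.61)]
cap [(array([283.1, 250.8,  92.5,  92.7]), 0.7)]
cell [(array([281.5, 202.9,  17.4,   5.4]), 0.53), (array([281.4, 251.2,  93.3,  92.3]), 0.21)]
mouth [238.6 203.9] [322.6 281.5]
top [233.8 214.8] [327.1 299.2]
[101 101 101 101 104  98  95  96  95  95 101 105 105 108 107 106 107 107
 109 107 109 108  97  85  85  84  85  86  85  83 106 178 187 176]
[ 76  76  85 104 113 100  95  92  91  92  95 101 101 102 104 104 103 103
 103 102 103 102  92  82  82  81  80  82  80  81 142 181 181 168]
```

Call:
carry_out(rows=[[0.6,-0.02,0,0.1,0],[0.6,-0.02,0,0.2,0],[0.6,0,0,0.3,0],[0.6,0,0,0.3,0],[0.6,0,0,0.2,0],[0.6,0,0,0.1,0],[0.6,0,0,0,0],[0.6,0,0,0,0]])

```text
time: 31.67
ee_pos: [0.5549, -0.2462, 0.0675]
eef_rot: [1.0, -0.01, -0.01, 0.014]
ft_force: [0.6, 0.4, -0.1]
width: 0.0481
```

```bash
sed -i 's/.2467,.062/.247,.062/;s/.556,/.5565,/' t.py; python3 t.py
```

```text
31.6667 [ 0.55487624 -0.2462006   0.06747851] 0.048142903675235486 [ 0.6  0.4 -0.1]
to [0.06 0.02 0.18] heading deg -1.16 z-axis [-0.0213 -0.0284 -0.9994]
```

The cap's outline is unchanged in the grip, and the cell still shows as a sliver at (281,203), in the well. Continuing down.

Call:
carry_out(rows=[[0.6,0.04,0.01,0,0],[0.6,0,0,0.1,0],[0.6,0,0,0.1,0],[0.6,0,0,0.1,0],[0.6,0,0,0,0]])

```text
time: 32.08
ee_pos: [0.5567, -0.2471, 0.0586]
eef_rot: [1.0, -0.01, -0.01, 0.015]
ft_force: [0.4, -0.2, -0.8]
width: 0.0481
```

```bash
python3 t.py
```

```text
32.0833 [ 0.55673979 -0.24705053  0.0585724 ] 0.04807923213003889 [ 0.4 -0.2 -0.8]
to [-0.01  0.   -0.11] heading deg -1.16 z-axis [-0.0196 -0.0291 -0.9994]
```

Call:
carry_out(rows=[[0.6,0,0,0.07,0],[0.6,0,0,0.07,0],[0.6,0,0,0.07,0],[0.6,0,0,0.06,0],[0.6,0,0,0,0]])

```text
time: 32.5
ee_pos: [0.557, -0.2475, 0.0512]
eef_rot: [1.0, -0.01, -0.009, 0.015]
ft_force: [-1.9, 0.4, 1.3]
width: 0.0481
```

```bash
python3 t.py
```

```text
32.5 [ 0.55695092 -0.24747932  0.05122976] 0.04808622909134018 [-1.9  0.4  1.3]
to [-0.02 -0.   -0.36] heading deg -1.17 z-axis [-0.019  -0.03   -0.9994]
```

Call:
carry_out(rows=[[0.3,0,0,0,0],[0,0,0,0,0],[-0.3,0,0,0,0],[-0.5,0,0,0,0],[-0.5,0,0,0,0],[-0.5,0,0,0,0]])

```text
time: 33.0
ee_pos: [0.5571, -0.2476, 0.051]
eef_rot: [1.0, -0.01, -0.009, 0.015]
ft_force: [-0.4, 0.2, -0.1]
width: 0.0631
```

Call:
carry_out(rows=[[-0.5,0,0,-0.2,0],[-0.5,0,0,-0.4,0],[-0.5,0,0,-0.5,0],[-0.5,0,0,-0.5,0],[-0.5,0,0,-0.3,0],[-0.5,0,0,0,0],[-0.5,0,0,0,0]])

```text
time: 33.58
ee_pos: [0.5587, -0.2455, 0.1143]
eef_rot: [1.0, -0.01, -0.008, 0.015]
ft_force: [0.1, 0.1, -0.2]
width: 0.0652
```

```bash
python3 - <<'E'
from s import *
for i in range(3):
    im=look("w18",[("cap",.028),("cap_top",.048),("base_seat",.024)])
    for p in silhouettes("cap","wrist")[:1]: print(np.round(p["box"],1),round(p["conf"],2))
s=h.ST; print(s["ee_pos"],s["width"],s["time"])
Rm=R.from_quat(s["eef_rot"]); a=np.linspace(0,2*np.pi,73)
for b in (.026,.028,.030):   # predicted outline of an upright cap with mouth at b
    P=np.array([proj(Rm.inv().apply(np.array([.557+.024*np.cos(t),-.2473+.024*np.sin(t),z])-s["ee_pos"])) for t in a for z in (b,b+.02)])
    lo,hi=P.min(0),P.max(0); print(b,np.round([*(lo+hi)/2,*(hi-lo)],1))
to(.557,-.2473,.066)
E
```

```text
cap 0.78 [282.2 214.4] [ 0.5582 -0.2498]
cap_top 0.64 [280.1 234.9] [ 0.5568 -0.2582]
cap_top 0.35 [474.3 241.5] [ 0.7123 -0.2694]
[283.2 222.2  71.   66.8] 0.73
cap 0.83 [284.1 216.6] [ 0.5586 -0.2507]
cap_top 0.56 [282.  232.3] [ 0.5574 -0.2553]
base_seat 0.57 [86.1 56.6] [ 0.4007 -0.115 ]
[283.1 223.2  68.5  72.9] 0.82
cap 0.64 [281.6 215.7] [ 0.5571 -0.2502]
cap_top 0.94 [279.7 234.7] [ 0.556  -0.2574]
[283.4 223.5  69.5  68.8] 0.67
[ 0.55825675 -0.24534159  0.1131918 ] 0.06532644301219184 34.0833
0.026 [280.9 215.8  68.7  71.2]
0.028 [280.8 216.7  69.3  71.8]
0.03 [280.8 217.6  69.8  72.4]
to [-0.02  0.02  1.58] heading deg -1.14 z-axis [-0.0182 -0.0296 -0.9994]
```

```bash
cat > fit.py <<'E'
from s import *
from scipy.optimize import least_squares
def fit(n=3):
    ms=[]
    for i in range(n):
        im=look("wf",[]); p=silhouettes("cap","wrist")
        p=[q for q in p if abs(q["box"][0]-282)<40]
        if p: ms.append(p[0]["mask"].astype(float))
    m=np.mean(ms,0); s=h.ST; Rm=R.from_quat(s["eef_rot"]); a=np.linspace(0,2*np.pi,60,endpoint=False)
    def model(q):
        x,y,z,tx,ty=q; C=R.from_rotvec([tx,ty,0])
        w=np.array([C.apply([.024*np.cos(t),.024*np.sin(t),zz]) for zz in (0,.02) for t in a])+[x,y,z]
        return np.array([proj(v) for v in Rm.inv().apply(w-s["ee_pos"])],np.float32)
    c=max(cv2.findContours((m>.5).astype(np.uint8),0,1)[0],key=cv2.contourArea)
    c=c[:,0,:].astype(np.float32); c=c[c[:,1]<c[:,1].max()-3]
    def res(q):
        hull=cv2.convexHull(model(q)); return np.array([cv2.pointPolygonTest(hull,(float(u),float(v)),True) for u,v in c])
    q0=np.array([.557,-.2473,.028,0,0])
    print("rms at upright",np.sqrt((res(q0)**2).mean()).round(2), "contour",c.min(0),c.max(0))
    f=least_squares(lambda p:res(np.r_[p,.028,0,0]),q0[:2],diff_step=1e-3); print("xy only",np.round(f.x,4),np.sqrt((f.fun**2).mean()).round(2))
    f=least_squares(lambda p:np.r_[res([p[0],p[1],.028,p[2],p[3]]),300*(p[:2]-q0[:2])],[*q0[:2],0.02,0.02],x_scale=[.01,.01,.1,.1],diff_step=1e-3); print("xy+tilt",np.round(f.x,4),np.sqrt((f.fun**2).mean()).round(2))
if __name__=="__main__":
    fit(); print(h.ST["ee_pos"])
    im=cv2.imread("pics/wf.png"); print("col283",im[176:264:2,283].mean(1).astype(int))
E
python3 fit.py
```

```text
rms at upright 5.25 contour [247. 190.] [315. 252.]
xy only [ 0.5568 -0.2539] 0.86Traceback (most recent call last):
  File "fit.py", line 23, in <module>
    fit(); print(h.ST["ee_pos"])
    ~~~^^
  File "fit.py", line 21, in fit
    f=least_squares(lambda p:np.r_[res([p[0],p[1],.028,p[2],p[3]]),300*(p[:2]-q0[:2])],[*q0[:2],0.02,0.02],x_scale=[.01,.01,.1,.1],diff_step=1e-3); print("xy+tilt",np.round(f.x,4),np.sqrt((f.fun**2).mean()).round(2))
    return func(*args, **kwargs)
    result = trf(vector_fun.fun, vector_fun.jac, x0, f0, J0, lb, ub, ftol, xtol,
                 gtol, max_nfev, x_scale, loss_function, tr_solver,
                 tr_options.copy(), verbose, callback=callback_wrapped)
    return trf_no_bounds(
        fun, jac, x0, f0, J0, ftol, xtol, gtol, max_nfev, x_scale,
        loss_function, tr_solver, tr_options, verbose, callback=callback)
    J = jac(x)
    self._update_jac()
    ~~~~~~~~~~~~~~~~^^
    self.J = self.jac_wrapped(xp_copy(self.x), f0=self.f)
             ~~~~~~~~~~~~~~~~^^^^^^^^^^^^^^^^^^^^^^^^^^^^
    J, dct = approx_derivative(
             ~~~~~~~~~
[... 950 characters left out ...]
,0.02,0.02],x_scale=[.01,.01,.1,.1],diff_step=1e-3); print("xy+tilt",np.round(f.x,4),np.sqrt((f.fun**2).mean()).round(2))
                                   ~~~^^^^^^^^^^^^^^^^^^^^^^^^^^^^
  File "fit.py", line 17, in res
    hull=cv2.convexHull(model(q)); return np.array([cv2.pointPolygonTest(hull,(float(u),float(v)),True) for u,v in c])
                        ~~~~~^^^
  File "fit.py", line 13, in model
    return np.array([proj(v) for v in Rm.inv().apply(w-s["ee_pos"])],np.float32)
                     ~~~~^^^
  File "s.py", line 13, in proj
    ci=camera_info("wrist"); p=np.linalg.inv(np.array(ci["tool_from_camera"]))@np.append(pt,1)
ValueError: time passes only in moves, steps and waits
```

```bash
sed -i 's/^def proj/CI=camera_info("wrist"); TI=np.linalg.inv(np.array(CI["tool_from_camera"]))\ndef proj/; s/ci=camera_info("wrist"); p=np.linalg.inv(np.array(ci\["tool_from_camera"\]))@/ci=CI; p=TI@/' s.py
python3 - <<'E'
t=open('fit.py').read()
i=t.index('    f=least_squares(lambda p:np.r_'); j=t.index('if __name__')
t=t[:i]+'''    f0=f.x
    for z in (.026,.03,.034,.038,.042):
        f=least_squares(lambda p:res([p[0],p[1],z,0,0]),f0,diff_step=1e-3); print("z",z,np.round(f.x,4),np.sqrt((f.fun**2).mean()).round(2))
    for y in (-.2450,-.2475,-.25,-.2525):
        f=least_squares(lambda p:res([p[0],y,p[1],p[2]/10,p[3]/10]),[.557,.03,0.2,0.2],diff_step=1e-2); print("y",y,np.round(f.x,4),np.sqrt((f.fun**2).mean()).round(2))
'''+t[j:]
open('fit.py','w').write(t)
E
python3 fit.py
```

```text
rms at upright 5.17 contour [247. 190.] [314. 252.]
xy only [ 0.5566 -0.2537] 0.88
z 0.026 [ 0.5565 -0.2543] 0.73
z 0.03 [ 0.5567 -0.2531] 1.09
z 0.034 [ 0.5568 -0.252 ] 1.59
z 0.038 [ 0.5569 -0.2508] 2.16
z 0.042 [ 0.557  -0.2497] 2.76
y -0.245 [0.5566 0.0366 6.0955 0.2145] 1.53
y -0.2475 [0.5563 0.0319 5.3038 0.3519] 0.99
y -0.25 [0.5562 0.0276 4.3542 0.3876] 0.57
y -0.2525 [0.5561 0.0239 3.0996 0.2869] 0.46
[ 0.55837458 -0.24538012  0.11349993]
col283 [237 240 210 136 135 129  99  89  85  75  74  75  89  95  97  98  95  95
  95 139 185 182 159 144 144 145 144 144 143 144 144 144 144 143 143 153
 178 182 184 182 187 220 230 177]
```

The fit says the cap tipped on release. Its mouth is on the boss, but the top leans about 20° toward −y, so the +y side is high. I'll close the jaws and push gently with the fingertips on the +y side to level it.

Call:
carry_out(rows=[[0.5,-0.03,-0.1,0,0],[1,0,0,0.1,0],[1,0,0,0.3,0],[1,0,0,0.3,0],[1,0,0,0.2,0],[1,0,0,0.1,0],[1,0,0,0,0],[1,0,0,0,0],[1,0,0,0,0]])

```text
time: 35.68
ee_pos: [0.556, -0.2427, 0.0787]
eef_rot: [1.0, -0.01, -0.01, 0.014]
ft_force: [0.4, 0.5, 0.4]
width: 0.0131
```

```bash
sed -i 's/to(.*/to(.557,-.243,.066)/' t.py; python3 t.py
```

```text
35.6833 [ 0.55602669 -0.24267391  0.07869528] 0.013149696613243557 [0.4 0.5 0.4]
to [ 0.04 -0.    0.42] heading deg -1.13 z-axis [-0.0203 -0.0287 -0.9994]
```

Call:
carry_out(rows=[[1,0.03,-0.08,0.05,0],[1,0,0,0.08,0],[1,0,0,0.08,0],[1,0,0,0.08,0],[1,0,0,0,0]])

```text
time: 36.1
ee_pos: [0.5577, -0.2404, 0.0702]
eef_rot: [1.0, -0.01, -0.009, 0.015]
ft_force: [-0.4, -0.5, 1.3]
width: 0.0004
```

Call:
carry_out(rows=[[1,0,0,0.08,0],[1,0,0,0.08,0],[1,0,0,0,0]])

```text
time: 36.35
ee_pos: [0.5594, -0.238, 0.067]
eef_rot: [1.0, -0.009, -0.008, 0.014]
ft_force: [-1.6, 1.0, 3.2]
width: 0.0003
```

```bash
python3 fit.py; python3 t.py
```

```text
rms at upright 9.28 contour [249. 218.] [310. 231.]
xy only [ 0.5583 -0.2535] 3.4
z 0.026 [ 0.5583 -0.2542] 3.41
z 0.03 [ 0.5584 -0.2528] 3.4
z 0.034 [ 0.5585 -0.2514] 3.39
z 0.038 [ 0.5586 -0.25  ] 3.38
z 0.042 [ 0.5587 -0.2486] 3.37
y -0.245 [ 0.5587  0.0554 -1.8812  1.5089] 3.36
y -0.2475 [ 0.5585  0.047  -0.9093  0.9615] 3.36
y -0.25 [0.5582 0.0378 0.0856 0.6567] 3.37
y -0.2525 [0.5579 0.0265 1.6053 0.5865] 3.38
[ 0.55928757 -0.23827914  0.06698853]
col283 [168 163 153 144 145 145 144 141 111 102 113 112 107 107 107 106 108 108
 108 107 107 102  90  78  78  77  79  79  89  79  53  51  51  50  50  50
  48  49  50  48  42  44  43  52]
36.65 [ 0.55925907 -0.23835269  0.06695683] 0.00037317975660636107 [-0.1  3.8  5.1]
to [-0.07  0.16  0.04] heading deg -1.05 z-axis [-0.0155 -0.0274 -0.9995]
```

Call:
carry_out(rows=[[1,0,0,-0.2,0],[1,0,0.1,-0.5,0],[1,-0.02,0.2,-0.6,0],[1,-0.02,0.3,-0.6,0],[1,0,0.2,-0.4,0],[1,0,0,-0.2,0],[1,0,0,0,0],[1,0,0,0,0]])

```text
time: 37.32
ee_pos: [0.5554, -0.2652, 0.1444]
eef_rot: [1.0, -0.011, -0.011, 0.015]
ft_force: [0.0, -0.0, -0.4]
width: 0.0004
```

```bash
python3 fit.py; python3 - <<'E'
from s import *
import h
h.ST=read_state(); print(h.ST["time"],h.ST["ee_pos"])
im=cv2.imread("pics/wf.png"); g=cv2.cvtColor(im,cv2.COLOR_BGR2GRAY)
# ASCII view of the cap region
w=g[140:250:3,230:336:2]; ch=" .:-=+*#%@"
for r,row in enumerate(w): print(140+3*r,"".join(ch[min(9,int(v)//26)] for v in row))
E
```

```text
rms at upright 3.27 contour [251. 153.] [312. 212.]
xy only [ 0.5543 -0.2497] 0.65
z 0.026 [ 0.5542 -0.2501] 0.57
z 0.03 [ 0.5543 -0.2494] 0.79
z 0.034 [ 0.5545 -0.2486] 1.19
z 0.038 [ 0.5546 -0.2478] 1.66
z 0.042 [ 0.5547 -0.2471] 2.16
y -0.245 [ 0.5551  0.0295  5.4257 -0.9903] 0.92
y -0.2475 [ 0.5554  0.0248  3.8902 -1.3466] 0.52
y -0.25 [ 0.5553  0.0233  1.1464 -1.0178] 0.35
y -0.2525 [ 0.5554  0.0205 -0.6754 -1.0334] 0.95
[ 0.55530215 -0.2643292   0.14373372]
col283 [119 102  94  86  73  73  76  97 118 118 128 138 138 140 147 172 177 176
 176 177 176 159  99 164 224 226 223 222 224 198 104  62  43  45  45  44
  46  45  45  45  44  44  45  50]
37.6167 [ 0.55539936 -0.2643891   0.14392432]
140 :::*################*+=+*###%%#**++%@@#######*==+##+-
143 :::+##+-=*###*###*===++*%@@@@@@@@@%#*+*##**#*=---+#+-
146 :::+#*----*#*##*+=++++++++++++++++++++==*###*=---*#+-
149 :::=##=--+###*+=++++++++++++++++++++++++=+###***###+-
152 :::=########*=+++++++++++++=+++++++++++++==*#######*-
155 :::=#######*=+++++++==----------===++++++++=*######*=
158 :::-*#####*++++++==----------------=#%@#++++=*#
[... 1046 characters left out ...]
@@%=
215 -----+%@@@@@@@@@@@@@@%#********###@@@@@@@@@@@@@@@@@%=
218 -----=%@@@@@@@@@@@@@@@%+##*+=*#%%%@@@@@@@@@@@@@@@@@%=
221 -=---=%@@@@@@@@@@@@@@@%**+=+**+#%#@@@@@@@@@@@@@@@@@%=
224 ==---=#@@@@@@@@@@@@@@@@*++%%@@%%##@@@@@@@@@@@@@@@@@%=
227 ------#@@#*%@@@@@@@@@@@#*#%%%%%@%#@@@@@@@@@@@%+++@@%=
230 ------*@#===#@@@@@@@@@@@%%%%%%%%%@@@@@@@@@@@@%+=+@@%=
233 ------+@%+=+%@@@@%-:-*@@@@@%%%%+::+@@@@@@@@@@@@@@@@#=
236 ..::.::===--=++++-.  ....-+:...   .=+++++++++++++++-:
239 ..................    ....:. ..    ..................
242 ..................    ....:. .     ..................
245 ..................    ....:. ..    ..................
248 ...................   ....:....   ...................
```

The text view shows the cap outline at rows 155–217, columns 246–314. It is much more level now, with about 6° of tilt left and the +x +y side high. Going back to press at the centre.

Call:
carry_out(rows=[[1,0.02,-0.1,0.1,0],[1,0.02,-0.2,0.3,0],[1,0.02,-0.2,0.5,0],[1,0,-0.1,0.5,0],[1,0,0,0.4,0],[1,0,0,0.3,0],[1,0,0,0.1,0],[1,0,0,0,0],[1,0,0,0,0]])

```text
time: 38.37
ee_pos: [0.5555, -0.2441, 0.0695]
eef_rot: [1.0, -0.009, -0.012, 0.014]
ft_force: [0.3, 0.4, 0.9]
width: 0.0005
```

```bash
sed -i 's/to(.*/to(.5573,-.2466,.066)/' t.py; python3 t.py
```

```text
38.3667 [ 0.55545417 -0.24413947  0.06952032] 0.000489345357564509 [0.3 0.4 0.9]
to [0.07 0.08 0.12] heading deg -1.06 z-axis [-0.0248 -0.0275 -0.9993]
```

Call:
carry_out(rows=[[1,0.06,0.06,0,0],[1,0,0,0.08,0],[1,0,0,0.08,0],[1,0,0,0.08,0],[1,0,0,0.1,0]])

```text
time: 38.78
ee_pos: [0.5618, -0.2466, 0.064]
eef_rot: [1.0, -0.009, -0.007, 0.015]
ft_force: [0.2, 4.7, 12.3]
width: 0.0005
```

Call:
carry_out(rows=[[1,0,0,0.12,0],[1,0,0,0.12,0]])

```text
time: 38.95
ee_pos: [0.5642, -0.2452, 0.0593]
eef_rot: [1.0, -0.009, -0.005, 0.014]
ft_force: [0.5, 0.3, 0.1]
width: 0.0008
```

Force rose to 12 N, then dropped at the click with the tip at about 45 mm. The tip has slid +x, so I'll recentre it and press home.

Call:
carry_out(rows=[[1,-0.1,0,-0.1,0],[1,-0.12,0.03,-0.05,0],[1,0,0,0,0],[1,0,0,0,0]])

```text
time: 39.28
ee_pos: [0.5568, -0.2463, 0.0643]
eef_rot: [1.0, -0.009, -0.005, 0.015]
ft_force: [-0.2, -0.8, 0.3]
width: 0.0002
```

```bash
python3 t.py
```

```text
39.2833 [ 0.55675029 -0.24630098  0.06431971] 0.00023764997306469684 [-0.2 -0.8  0.3]
to [ 0.02  0.01 -0.06] heading deg -1.0 z-axis [-0.0101 -0.0294 -0.9995]
```

Call:
carry_out(rows=[[1,0,0,0.1,0],[1,0,0,0.08,0],[1,0,0,0.08,0],[1,-0.01,0,0.1,0]])

```text
time: 39.62
ee_pos: [0.5574, -0.2477, 0.0583]
eef_rot: [1.0, -0.009, -0.004, 0.016]
ft_force: [-13.8, 6.3, 43.6]
width: 0.0004
```

Call:
carry_out(rows=[[1,-0.02,0,0.15,0],[1,-0.02,0,0.2,0]])

```text
time: 39.78
ee_pos: [0.5586, -0.2481, 0.058]
eef_rot: [1.0, -0.01, -0.002, 0.018]
ft_force: [-32.8, 12.8, 78.0]
width: 0.0006
```

Call:
carry_out(rows=[[1,0.01,-0.01,0.04,0],[1,0,0,0.05,0]])

```text
time: 39.95
ee_pos: [0.5603, -0.2481, 0.0594]
eef_rot: [1.0, -0.01, -0.001, 0.02]
ft_force: [-0.4, -0.2, 0.0]
width: 0.0003
```

```bash
python3 t.py
```

```text
39.95 [ 0.56026933 -0.24814449  0.05943992] 0.0002871566522239 [-0.4 -0.2  0. ]
to [-0.1  -0.04 -0.22] heading deg -1.12 z-axis [-0.0016 -0.0392 -0.9992]
```

The tip stopped dead at 44 mm with high force, which fits the cap being home on the flange. I'll back off briefly to check it is level, then finish pressing gently.

Call:
carry_out(rows=[[1,0,0,-0.3,0],[1,0,0.1,-0.5,0],[1,-0.05,0.2,-0.6,0],[1,-0.03,0.2,-0.6,0],[1,0,0.1,-0.6,0],[1,0,0,-0.2,0],[1,0,0,0,0],[1,0,0,0,0]])

```text
time: 40.62
ee_pos: [0.5562, -0.2624, 0.1457]
eef_rot: [1.0, -0.009, -0.003, 0.018]
ft_force: [0.3, 0.2, -1.3]
width: 0.0005
```

```bash
sed -i 's/(-.2450,-.2475,-.25,-.2525)/(-.246,-.248,-.25)/; s/for z in (.026,.03,.034,.038,.042)/for z in (.024,.028,.032)/' fit.py; python3 fit.py; python3 - <<'E'
from h import *
g=cv2.imread("pics/wf.png",0)
w=g[130:240:3,230:336:2]; ch=" .:-=+*#%@"
for r,row in enumerate(w): print(130+3*r,"".join(ch[min(9,int(v)//26)] for v in row))
E
python3 t.py
```

```text
rms at upright 1.65 contour [253. 151.] [312. 208.]
xy only [ 0.5566 -0.2465] 1.46
z 0.024 [ 0.5566 -0.2472] 1.01
z 0.028 [ 0.5566 -0.2465] 1.46
z 0.032 [ 0.5566 -0.2457] 1.93
y -0.246 [ 0.5573  0.0143  4.0517 -0.85  ] 0.64
y -0.248 [ 0.5569  0.0166  0.541  -0.3259] 0.5
y -0.25 [ 0.5566  0.0132 -0.5754 -0.0973] 0.58
[ 0.55569787 -0.26208161  0.14476728]
col283 [105 104 101 101 169 179 179 177 178 178 178 181 207 216 215 214 213 212
 189 188 206 188 127 143 227 231 229 229 226 180 107  88  47  45  45  44
  45  46  44  45  44  44  44  49]
130 :---------*########*+#%@@@@@@@@%@@@#######*+******===
133 :=*#################+#%%@@@@@@@%@@@##############*===
136 :=*################*+*%%@@@@@@@%%@###############*===
139 :-*#############**#*=+%%%%%%%%%#####**############+==
142 :-*##########**###**=====+++=====+*###**####+-=+##+==
145 :-*#*=-=*###*##*+===++++++++++++++==+*##**#+----*#+==
148 :-*#+---=####*+==+++++++++++++++++++===*#***=:-=##===
151 ::+#*=--*###*==+++++++===--==-==+++++++=+###***###===
154 ::+#####*##+=++++++==----===------=+++++==*#*#####===
157 --+#######*=+++++=---=======+==
[... 1047 characters left out ...]
%%@@@@@@@@@@@@@@*==
214 ----*@@@@@@@@@@@@@@@@#*##########@@@@@@@@@@@@@@@@@*==
217 ----+@@@@@@@@@@@@@@@@**##%#%%%%%%@@@@@@@@@@@@@@@@@*==
220 ----+@@@@@@@@@@@@@@@@%*#**++*#%%#@@@@@@@@@@@@@@@@@*==
223 =---+%@@@@@@@@@@@@@@@%++=+###*#%#@@@@@@@@@@@@@@@@@*==
226 ----=%@@@@@@@@@@@@@@@%*+*%%%@@%##@@@@@@@@@@@@%%@@@+==
229 ----=#@%++#@@@@@@@@@@@##%%%%%%@%%@@@@@@@@@@@*==*@@+==
232 -----*@*===%@@@@@@*+*%@%%%%%%%@#++#@@@@@@@@@%++#@@+==
235 :-::-+#*--=#%%%%%*.  -====+=--=:  :#@@@@@@@@%%%%@%=--
238 ..................      .:=....    ..................
40.9167 [ 0.55588728 -0.26215023  0.14510941] 0.0005142029522243424 [-0.5  0.  -0.2]
to [ 0.05 -0.61  2.62] heading deg -1.05 z-axis [-0.0072 -0.0353 -0.9994]
```

The cap now fits upright at (0.557, −0.247) with its mouth at about 24 mm, concentric with the flange. Going back for the final steady press.

Call:
carry_out(rows=[[1,0.02,-0.1,0.1,0],[1,0.02,-0.2,0.4,0],[1,0.01,-0.2,0.5,0],[1,0,-0.1,0.5,0],[1,0,0,0.5,0],[1,0,0,0.3,0],[1,0,0,0,0],[1,0,0,0,0]])

```text
time: 41.58
ee_pos: [0.5562, -0.2414, 0.0663]
eef_rot: [1.0, -0.008, -0.005, 0.016]
ft_force: [0.1, -0.5, 0.6]
width: 0.0009
```

```bash
sed -i 's/to(.*/to(.557,-.2467,.060)/' t.py; python3 t.py
```

```text
41.5833 [ 0.55615884 -0.24141374  0.06629017] 0.0009274691119982573 [ 0.1 -0.5  0.6]
to [0.03 0.17 0.21] heading deg -0.91 z-axis [-0.0103 -0.0322 -0.9994]
```

Call:
carry_out(rows=[[1,0.02,0.1,0,0],[1,0,0.06,0.05,0],[1,0,0,0.05,0],[1,0,0,0.05,0],[1,0,0,0.03,0]])

```text
time: 42.0
ee_pos: [0.5581, -0.2477, 0.0631]
eef_rot: [1.0, -0.008, -0.003, 0.017]
ft_force: [-0.3, -0.2, -0.2]
width: 0.0
```

```bash
python3 t.py
```

```text
42.0 [ 0.55806834 -0.24765308  0.06305601] 4.575404505797326e-05 [-0.3 -0.2 -0.2]
to [-0.04 -0.03  0.1 ] heading deg -0.96 z-axis [-0.0071 -0.0337 -0.9994]
```

Call:
carry_out(rows=[[1,-0.03,-0.02,0.05,0],[1,0,0,0.05,0],[1,0,0,0.06,0],[1,0,0,0.06,0]])

```text
time: 42.33
ee_pos: [0.5578, -0.2476, 0.0584]
eef_rot: [1.0, -0.009, -0.002, 0.018]
ft_force: [-10.8, 3.3, 30.5]
width: 0.0006
```

```bash
python3 t.py
```

```text
42.3333 [ 0.55784412 -0.24762735  0.05840814] 0.0005736919606103763 [-10.8   3.3  30.5]
to [-0.03 -0.03 -0.05] heading deg -0.98 z-axis [-0.0053 -0.0352 -0.9994]
```

```bash
python3 - <<'E'
from h import *
for i in range(8):
    camera("scene"); s=read_state(); print(round(s["time"],2),np.round(s["ee_pos"],4),np.round(s["ft_force"],1))
E
```

```text
42.38 [ 0.5579 -0.2476  0.0586] [-6.   1.6 14.4]
42.43 [ 0.5579 -0.2476  0.0585] [-6.5  2.  17.3]
42.48 [ 0.5579 -0.2476  0.0585] [-5.9  2.4 15.9]
42.53 [ 0.5579 -0.2476  0.0586] [-5.5  2.9 16.3]
42.58 [ 0.5579 -0.2476  0.0585] [-6.6  2.1 15.8]
42.63 [ 0.5579 -0.2476  0.0586] [-5.7  1.6 15.2]
42.68 [ 0.5579 -0.2476  0.0585] [-5.8  1.3 15.9]
42.73 [ 0.5579 -0.2476  0.0585] [-6.2  2.7 15.4]
```

Call:
carry_out(rows=[[1,0.01,0,0.09,0]])

```text
time: 42.82
ee_pos: [0.5583, -0.2478, 0.0583]
eef_rot: [1.0, -0.009, -0.002, 0.018]
ft_force: [-17.2, 5.7, 38.3]
width: 0.0006
```

```bash
python3 - <<'E'
from h import *
for i in range(5):
    camera("top"); s=read_state(); print(round(s["time"],2),np.round(s["ee_pos"],4),np.round(s["ft_force"],1))
F=np.linalg.norm(s["ft_force"])
if 15<F<38 and abs(s["ee_pos"][2]-.0585)<.001: print("handing in",close_job())
E
```

```text
42.87 [ 0.5583 -0.2477  0.0585] [-12.    3.4  25.4]
42.92 [ 0.5583 -0.2478  0.0585] [-11.7   4.5  27.2]
42.97 [ 0.5583 -0.2477  0.0584] [-11.1   4.9  27.1]
43.02 [ 0.5583 -0.2478  0.0585] [-12.    4.   26.9]
43.07 [ 0.5583 -0.2478  0.0584] [-12.2   2.6  26.6]
the job is handed in; nothing more can be done
handing in None
```

The coin cell is in the well and the cap is snapped fully home on the flange. I handed the job in at 43 s of the 64 s allowed, with the closed fingertips still pressing the cap.

**Last checks that passed**
- **Cell:** the last clear picture showed it concentric and level in the well. I could not see it once the cap was on.
- **Click:** the push rose to about 12 N and then dropped. The tip next stopped dead at 44 mm, which is the cap's home height.
- **Cap seating:** the outline fit put the cap at (0.557, −0.247) with its mouth at about 24 mm, concentric with the flange. Single-view fits that also free the tilt were ambiguous (about 0–3° near that centre).
- **Final push:** about 27 N down, steady over the last five readings, with about 12 N of sideways force.

**What went wrong on the way**
- My first grip on the cell held only its bevelled edge, so I gripped it again lower.
- On the first release of the cap the jaws opened too little, and it came up with the gripper.
- On the second release it tipped about 20° on the catches. I levelled it with the fingertips before it clicked, so the press was not straight down from the start.
- The wrist force briefly reached 78 N while seating. That is under the 120 N wrist limit, and it came from the fingertips, not the gripper's body.
- I lifted off once after the click to check the cap, before the final press.

I did not re-measure the other things on the bench. No move was made toward any of them.

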